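# Fit and pack the still's column

### The arm

A 6-joint arm with a two-finger parallel gripper is mounted at the origin on the work surface. World frame = base frame: x ahead of the robot, y to its left, z up, the work surface at z = 0. Lengths are in m, angles in degrees, forces in N, time in s.
With the tool pointing down it reaches from about 0.35 to 0.925 m from the base axis. Payload 6.4 kg.
Tool frame: the origin (TCP) lies on the mounting face of the last link; the fingertips stand 199 mm ahead of it and the grasp point (between the pads) lies 180 mm ahead of it; z points along the fingers, y is the direction in which the jaws open and shut (so a half turn about z gives the same grasp; the last joint's range is limited). The gripper opens to 94 mm and grips with 3 to 60 N. Pads are 16 mm wide; open, the fingers measure 119 mm over their backs; the gripper's body (75 mm by 177 mm) begins 78 mm behind the grasp point.
Start: joints at [-75.063, 14.043, 89.255, -0, 76.702, -9.975], TCP at [0.274, -0.59, 0.405] pointing down, gripper open.
Joint ranges: [-179.41, 179.41], [-58.25, 129.5], [7.25, 145.43], [-54.29, 234.29], [11.92, 165.04], [-157.13, 157.13]. Speed limits (degrees/s): [147.25, 147.25, 180, 180, 180, 180].

### API

Orientations are given as [roll, pitch, yaw] about the fixed x, y, z axes, in that order (R = Rz(yaw) Ry(pitch) Rx(roll)).
In Python, from rig import * gives the robot as it stands.
- The arm moves only by the tool drive_tool, never from a script. Its argument "increments" is a list of rows, each an object of numbers: "tx", "ty", "tz": the shift along the tool's x, y, z in m; "ax", "ay", "az": the turn, a rotation vector about the tool's x, y, z in degrees. A call has 1 to 10 rows; each row shifts and turns the commanded pose from where the row before left it, along the tool's axes as they then stand; what a row does not reach is not made up. A row lasts 1/10 s, in which the tool goes at most 50 mm and 8.59 degrees, less where a joint would pass 70% of its speed; a pose out of reach is approached as far as the arm can. A call with a gripper value outside its range is refused whole. "grip" is the finger opening in m, from 0 to 0.094, set as the call begins (left out, the last holds). The fingers move at their own pace and stop on an object; the grip force is fixed at half the most. Time passes only in rows, so rows that do not move let the fingers close. It gives the time, the measured TCP pose, the force and the opening at its end, in the units of the state.
- get_obs(): the state, without advancing time (a new reading comes with each control period).
- get_image(name): name is "side" or "top"; returns a dict with "image" (384x512x3 uint8, red, green, blue), "fx", "fy", "cx", "cy" (pixels), "R" (3x3) and "t" (3): a world point X has camera coordinates R X + t. Camera axes: x right, y down, z forward; pixel columns grow to the right and rows downward; lengths in m; the calibration is good to about 2 mm. A picture is of the moment at which its call begins. There is no depth.
- job_done(): hands the job in, once; it reports no verdict.
The state is a dict: "time": time; "joints": joint angles; "dq": joint speeds; "joint_efforts": joint torques, N m; "position": TCP position; "ee_rot": TCP orientation; "wrist_force": force on the tool from outside, world axes, zero at the start; "moment": the same for the moment, N m; "width": opening from 0.0 (shut) to 1.0 (fully open).
Only numpy, scipy, OpenCV 4.12 (cv2) and the standard library are available. Lean on these libraries where they do the work, as an engineer would, in place of code of your own. Each camera call takes 0.05 s, during which the arm holds its last target. There are 200 camera calls.

### The job

Push the tall copper tube upright and fully home onto the spigot of the still pot, so that it sits flush on the pot. Then use the scoop to take ceramic balls from the trough and tip at least three of them into the tube, without touching the balls with the gripper; any other balls stay in the trough, none spilled. Finally set the scoop down upright, in the trough or on the table, and leave the bottles, cups, jar and spare collar standing where they are.

Things in the scene. Friction and masses are not known exactly. Their poses are not given: they have to be found in the camera images.
- still: Fixed steel still pot, round, 124 mm across, 60 mm high, flat top 108 mm across; from the middle of its top rises an upright round spigot, 51 mm in diameter and 32 mm high, its upper 8 mm tapering to 40 mm across. A small brass tap sticks out low on its +x side. Origin: centre of its underside, on the table; z up.
- spigot_seat (a point): Foot of the spigot on the pot's flat top, on the spigot's axis, 60 mm above the table; the spigot stands from here up to 32 mm above. z up.
- column: Loose copper tube, open at both ends, outside 64 mm, inside 54 mm in diameter, 100 mm tall, 0.22 kg, upright on the table; it may swap places with the collar or the bottle. Origin: centre of its lower end; z along the tube, up. Home on the spigot, its lower end rests on the pot's flat top and its rim is 160 mm above the table.
- trough: Fixed narrow steel trough, outside 230 x 66 mm, 50 mm high; inside 56 mm wide, inner floor 8 mm above the table. Origin: centre of its underside, z up. x runs along it from the scoop end to the ramp end: floor level from x = -110 to +85 mm, then a full-width 45 degree ramp up to 33 mm at the end wall. Five balls lie between x = 0 and 80 mm; the scoop stands at the other end, facing them.
- scoop: Loose aluminium scoop, 92 x 50 mm, 150 g, on the trough floor. Origin on its underside; x to its open front, z up. Pan: floor 2 mm thick, inside 46 mm wide, x = -18 to +47 mm (front lip), side walls to z = 24 mm, sloping down to the lip from x = 20 mm. Heel block x = -45 to -18 mm, 26 mm high, with an upright wooden handle: 22 (x) by 20 mm (y), centred at x = -31.5 mm, up to z = 116 mm.
- scoop_grip (a point): Point to grip in the scoop's handle, on its axis 95 mm above the scoop's underside, 21 mm below the handle's top.
- scoop_lip (a point): Middle of the scoop's front lip, 78.5 mm ahead of and 93 mm below scoop_grip.
- ball0_center (a point): Centre of one of five identical white ceramic packing balls, 22 mm in diameter, 20 g, loose in the trough.
- ball1_center (a point): Centre of one of five identical white ceramic packing balls, 22 mm in diameter, 20 g, loose in the trough.
- ball2_center (a point): Centre of one of five identical white ceramic packing balls, 22 mm in diameter, 20 g, loose in the trough.
- ball3_center (a point): Centre of one of five identical white ceramic packing balls, 22 mm in diameter, 20 g, loose in the trough.
- ball4_center (a point): Centre of one of five identical white ceramic packing balls, 22 mm in diameter, 20 g, loose in the trough.
- bottle: Bystander: capped amber glass bottle, 58 mm across, 125 mm tall, upright on the table. Origin: centre of its underside, z up.
- dropper: Bystander: small capped amber bottle, 52 mm across, 110 mm tall, on the round wooden board (180 mm across, 16 mm thick). Origin: centre of its underside, z up.
- jar: Bystander: jar with a steel lid, 74 mm across, 85 mm tall, on the round wooden board. Origin: centre of its underside, z up.
- tumbler: Bystander: empty glass tumbler, 72 mm across, 80 mm tall, on the table. Origin: centre of its underside, z up.
- mixing_cup: Bystander: open steel mixing cup, 88 mm across, 125 mm tall, on the table. Origin: centre of its underside, z up.
- collar: Bystander: spare copper collar, a low ring 74 mm outside, 60 mm inside and 28 mm high, lying flat on the table; too wide for the spigot. Origin: centre of its underside, z up.
- ball0: The same ball as a whole; its origin shifts as it rolls, so use its centre point.
- ball1: The same ball as a whole; its origin shifts as it rolls, so use its centre point.
- ball2: The same ball as a whole; its origin shifts as it rolls, so use its centre point.
- ball3: The same ball as a whole; its origin shifts as it rolls, so use its centre point.
- ball4: The same ball as a whole; its origin shifts as it rolls, so use its centre point.
Not all that is in view belongs to the job. Leave any purple look-alike of the column alone.

How it is judged (in metres and radians):
On the way, in this order (a step that is already met when the one before it is completed fails the run):
1. the copper tube is fully home on the spigot, upright (horizontal distance between column and spigot_seat below 0.004 m and z of column in the frame of spigot_seat between -0.003 and 0.003 m and angle between column's own z axis and vertical below 0.04 rad), for 0.3 s.
2. at least three balls are inside the tube, which is still fully home (all of step 1 and (((z of ball0_center in the frame of column between 0.02 and 0.1 m and x of ball0_center in the frame of column between -0.026 and 0.026 m and y of ball0_center in the frame of column between -0.026 and 0.026 m) and (z of ball1_center in the frame of column between 0.02 and 0.1 m and x of ball1_center in the frame of column between -0.026 and 0.026 m and y of ball1_center in the frame of column between -0.026 and 0.026 m) and (z of ball2_center in the frame of column between 0.02 and 0.1 m and x of ball2_center in the frame of column between -0.026 and 0.026 m and y of ball2_center in the frame of column between -0.026 and 0.026 m)) or ((z of ball0_center in the frame of column between 0.02 and 0.1 m and x of ball0_center in the frame of column between -0.026 and 0.026 m and y of ball0_center in the frame of column between -0.026 and 0.026 m) and (z of ball1_center in the frame of column between 0.02 and 0.1 m and x of ball1_center in the frame of column between -0.026 and 0.026 m and y of ball1_center in the frame of column between -0.026 and 0.026 m) and (z of ball3_center in the frame of column between 0.02 and 0.1 m and x of ball3_center in the frame of column between -0.026 and 0.026 m and y of ball3_center in the frame of column between -0.026 and 0.026 m)) or ((z of ball0_center in the frame of column between 0.02 and 0.1 m and x of ball0_center in the frame of column between -0.026 and 0.026 m and y of ball0_center in the frame of column between -0.026 and 0.026 m) and (z of ball1_center in the frame of column between 0.02 and 0.1 m and x of ball1_center in the frame of column between -0.026 and 0.026 m and y of ball1_center in the frame of column between -0.026 and 0.026 m) and (z of ball4_center in the frame of column between 0.02 and 0.1 m and x of ball4_center in the frame of column between -0.026 and 0.026 m and y of ball4_center in the frame of column between -0.026 and 0.026 m)) or ((z of ball0_center in the frame of column between 0.02 and 0.1 m and x of ball0_center in the frame of column between -0.026 and 0.026 m and y of ball0_center in the frame of column between -0.026 and 0.026 m) and (z of ball2_center in the frame of column between 0.02 and 0.1 m and x of ball2_center in the frame of column between -0.026 and 0.026 m and y of ball2_center in the frame of column between -0.026 and 0.026 m) and (z of ball3_center in the frame of column between 0.02 and 0.1 m and x of ball3_center in the frame of column between -0.026 and 0.026 m and y of ball3_center in the frame of column between -0.026 and 0.026 m)) or ((z of ball0_center in the frame of column between 0.02 and 0.1 m and x of ball0_center in the frame of column between -0.026 and 0.026 m and y of ball0_center in the frame of column between -0.026 and 0.026 m) and (z of ball2_center in the frame of column between 0.02 and 0.1 m and x of ball2_center in the frame of column between -0.026 and 0.026 m and y of ball2_center in the frame of column between -0.026 and 0.026 m) and (z of ball4_center in the frame of column between 0.02 and 0.1 m and x of ball4_center in the frame of column between -0.026 and 0.026 m and y of ball4_center in the frame of column between -0.026 and 0.026 m)) or ((z of ball0_center in the frame of column between 0.02 and 0.1 m and x of ball0_center in the frame of column between -0.026 and 0.026 m and y of ball0_center in the frame of column between -0.026 and 0.026 m) and (z of ball3_center in the frame of column between 0.02 and 0.1 m and x of ball3_center in the frame of column between -0.026 and 0.026 m and y of ball3_center in the frame of column between -0.026 and 0.026 m) and (z of ball4_center in the frame of column between 0.02 and 0.1 m and x of ball4_center in the frame of column between -0.026 and 0.026 m and y of ball4_center in the frame of column between -0.026 and 0.026 m)) or ((z of ball1_center in the frame of column between 0.02 and 0.1 m and x of ball1_center in the frame of column between -0.026 and 0.026 m and y of ball1_center in the frame of column between -0.026 and 0.026 m) and (z of ball2_center in the frame of column between 0.02 and 0.1 m and x of ball2_center in the frame of column between -0.026 and 0.026 m and y of ball2_center in the frame of column between -0.026 and 0.026 m) and (z of ball3_center in the frame of column between 0.02 and 0.1 m and x of ball3_center in the frame of column between -0.026 and 0.026 m and y of ball3_center in the frame of column between -0.026 and 0.026 m)) or ((z of ball1_center in the frame of column between 0.02 and 0.1 m and x of ball1_center in the frame of column between -0.026 and 0.026 m and y of ball1_center in the frame of column between -0.026 and 0.026 m) and (z of ball2_center in the frame of column between 0.02 and 0.1 m and x of ball2_center in the frame of column between -0.026 and 0.026 m and y of ball2_center in the frame of column between -0.026 and 0.026 m) and (z of ball4_center in the frame of column between 0.02 and 0.1 m and x of ball4_center in the frame of column between -0.026 and 0.026 m and y of ball4_center in the frame of column between -0.026 and 0.026 m)) or ((z of ball1_center in the frame of column between 0.02 and 0.1 m and x of ball1_center in the frame of column between -0.026 and 0.026 m and y of ball1_center in the frame of column between -0.026 and 0.026 m) and (z of ball3_center in the frame of column between 0.02 and 0.1 m and x of ball3_center in the frame of column between -0.026 and 0.026 m and y of ball3_center in the frame of column between -0.026 and 0.026 m) and (z of ball4_center in the frame of column between 0.02 and 0.1 m and x of ball4_center in the frame of column between -0.026 and 0.026 m and y of ball4_center in the frame of column between -0.026 and 0.026 m)) or ((z of ball2_center in the frame of column between 0.02 and 0.1 m and x of ball2_center in the frame of column between -0.026 and 0.026 m and y of ball2_center in the frame of column between -0.026 and 0.026 m) and (z of ball3_center in the frame of column between 0.02 and 0.1 m and x of ball3_center in the frame of column between -0.026 and 0.026 m and y of ball3_center in the frame of column between -0.026 and 0.026 m) and (z of ball4_center in the frame of column between 0.02 and 0.1 m and x of ball4_center in the frame of column between -0.026 and 0.026 m and y of ball4_center in the frame of column between -0.026 and 0.026 m)))), for 0.2 s.
At the end, for the whole second after the job is handed in: Tube home on the spigot (within 3 mm of the pot top, 4 mm of the axis, 0.04 rad of upright), three or more balls in it, the others in the trough or tube; scoop upright (tilt under 0.35 rad, underside under 50 mm high), in the trough or on the table; all at rest (all of step 2 and ((z of ball0_center in the frame of column between 0.02 and 0.1 m and x of ball0_center in the frame of column between -0.026 and 0.026 m and y of ball0_center in the frame of column between -0.026 and 0.026 m) or (x of ball0_center in the frame of trough between -0.115 and 0.115 m and y of ball0_center in the frame of trough between -0.034 and 0.034 m and z of ball0_center in the frame of trough below 0.07 m)) and ((z of ball1_center in the frame of column between 0.02 and 0.1 m and x of ball1_center in the frame of column between -0.026 and 0.026 m and y of ball1_center in the frame of column between -0.026 and 0.026 m) or (x of ball1_center in the frame of trough between -0.115 and 0.115 m and y of ball1_center in the frame of trough between -0.034 and 0.034 m and z of ball1_center in the frame of trough below 0.07 m)) and ((z of ball2_center in the frame of column between 0.02 and 0.1 m and x of ball2_center in the frame of column between -0.026 and 0.026 m and y of ball2_center in the frame of column between -0.026 and 0.026 m) or (x of ball2_center in the frame of trough between -0.115 and 0.115 m and y of ball2_center in the frame of trough between -0.034 and 0.034 m and z of ball2_center in the frame of trough below 0.07 m)) and ((z of ball3_center in the frame of column between 0.02 and 0.1 m and x of ball3_center in the frame of column between -0.026 and 0.026 m and y of ball3_center in the frame of column between -0.026 and 0.026 m) or (x of ball3_center in the frame of trough between -0.115 and 0.115 m and y of ball3_center in the frame of trough between -0.034 and 0.034 m and z of ball3_center in the frame of trough below 0.07 m)) and ((z of ball4_center in the frame of column between 0.02 and 0.1 m and x of ball4_center in the frame of column between -0.026 and 0.026 m and y of ball4_center in the frame of column between -0.026 and 0.026 m) or (x of ball4_center in the frame of trough between -0.115 and 0.115 m and y of ball4_center in the frame of trough between -0.034 and 0.034 m and z of ball4_center in the frame of trough below 0.07 m)) and linear speed of each of column, scoop below 0.02 m/s and angle between scoop's own z axis and vertical below 0.35 rad and height (world z) of scoop below 0.05 m and linear speed of each of ball0, ball1, ball2, ball3, ball4 below 0.05 m/s); the robot touches nothing.
It fails at once if a ball is touched by the gripper's fingers (contact force between the fingers and ball0 above 0.3 N or contact force between the fingers and ball1 above 0.3 N or contact force between the fingers and ball2 above 0.3 N or contact force between the fingers and ball3 above 0.3 N or contact force between the fingers and ball4 above 0.3 N).
It fails at once if a bystander (bottles, jar, tumbler, mixing cup, collar) is moved more than 40 mm or tipped over (distance of any of bottle, dropper, jar, tumbler, mixing_cup, collar from where it was at the start of the episode above 0.04 m or angle between any of bottle, dropper, jar, tumbler, mixing_cup, collar's own z axis and vertical above 0.5 rad).
It also fails if it takes over 72 s, if anything falls off the work surface, if the arm or the gripper's body presses on something with over 40 N, if the wrist force passes 120 N, or if a joint passes its speed limit or range.

## Working session

There is one attempt and no reset: what is moved stays moved. The work goes in short steps, Python scripts to look and compute and a tool call to move; the robot and the scene stay as the last step left them, time stands still between calls to the robot, and variables do not carry over. Pictures are saved under pics/ and viewed, about 8 in all and at most 12, crops included, and the job is handed in when it is done.

Besides the shell and the picture viewer there is one more tool, called after "Call:" by a JSON object that holds its "name" and its "arguments". drive_tool: Moves the arm, as the interface text tells. Its arguments: {"type":"object","properties":{"increments":{"type":"array"},"grip":{"type":"number"}},"required":["increments"]}

```bash
mkdir -p pics && cat > h.py <<'E'
from rig import *
import numpy as np, cv2
def ray(c,u,v):
    R=np.array(c["R"]);t=np.array(c["t"]);o=-R.T@t
    return o,R.T@np.array([(u-c["cx"])/c["fx"],(v-c["cy"])/c["fy"],1.])
def onz(c,u,v,z):
    o,d=ray(c,u,v);return o+d*(z-o[2])/d[2]
def proj(c,X):
    p=np.array(c["R"])@np.array(X)+np.array(c["t"]);return p[0]/p[2]*c["fx"]+c["cx"],p[1]/p[2]*c["fy"]+c["cy"]
def save(c,f,crop=None,s=1):
    im=np.array(c["image"])[:,:,::-1]
    if crop: x0,y0,x1,y1=crop; im=im[y0:y1,x0:x1]
    cv2.imwrite(f,cv2.resize(im,None,fx=s,fy=s,interpolation=cv2.INTER_CUBIC))
E
python3 - <<'E'
from h import *
a=get_image("top");b=get_image("side")
save(a,"pics/top.png",None,1.5);save(b,"pics/side.png",None,1.5)
import pickle;pickle.dump((a,b),open("i0.pkl","wb"))
for c in(a,b):
    R=np.array(c["R"]);print(-R.T@np.array(c["t"]),R,c["fx"],c["cx"],c["cy"])
o=get_obs();print(o)
E
```

```text
[0.42608517 0.02821155 1.52073067] [[ 0.00767305 -0.99976732  0.02016029]
 [-0.99339615 -0.0099291  -0.11430442]
 [ 0.11447799 -0.01915009 -0.99324119]] 479.77253653198767 251.63774666574912 196.0905857561982
[0.16516389 0.79880178 0.71339476] [[-0.8709774  -0.49131195  0.00330735]
 [-0.27767432  0.48667379 -0.82827869]
 [ 0.40533362 -0.72233038 -0.56030659]] 470.0561549928604 250.15070328928508 189.5403261295051
{'time': 0.1, 'joints': array([-7.50641069e+01,  1.40794415e+01,  8.93163851e+01,  1.06057455e-03,
        7.67021943e+01, -9.97513776e+00]), 'dq': array([-0.05190585, -0.08993127, -0.15251893,  0.07150503, -0.07162917,
       -0.04200463]), 'joint_efforts': array([ 4.32178376e-04, -4.16916132e+01, -3.15523553e+01,  6.86112349e-02,
        3.10221536e-02, -4.81896268e-05]), 'position': array([ 0.27374256, -0.5893294 ,  0.40367728]), 'ee_rot': array([-1.79903640e+02, -1.79953721e-02,  2.49107709e+01]), 'wrist_force': array([-0.12093085, -1.20472976, -0.42003415]), 'moment': array([0.01650226, 0.03303786, 0.00678695]), 'width': 1.0006902474889625}
```

View pics/top.png

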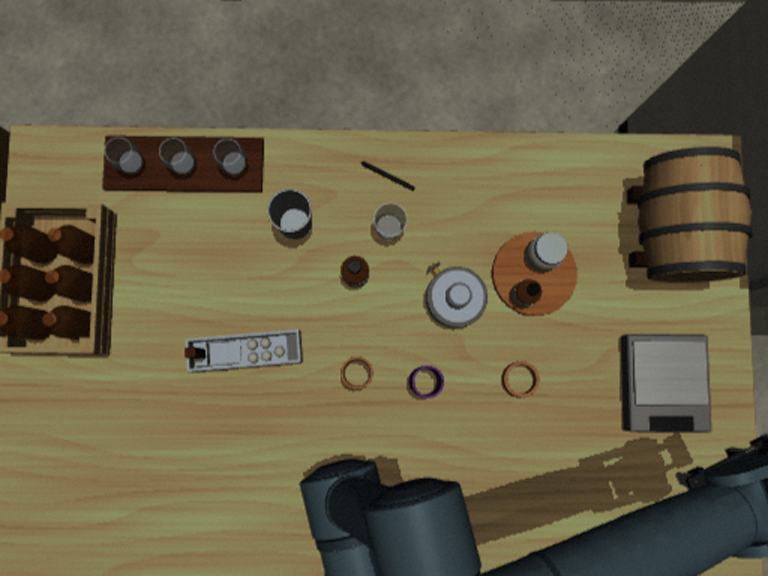

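View pics/side.png

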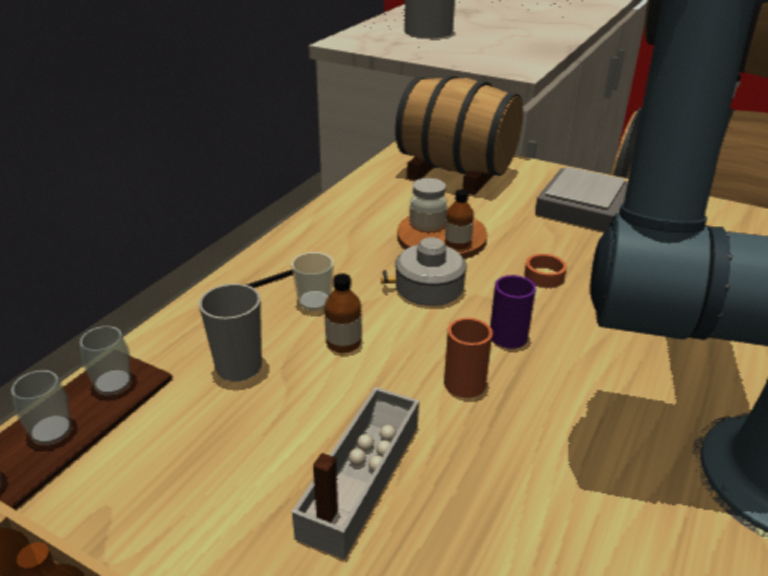

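Copper candidates: ring A at top (356,373)/side (468,357), ring B at top (520,379)/side (545,270); purple look-alike at top (427,381). In the side view A is tall, so it is the column. B is low, so it is the collar. I'll measure and confirm A with a crop.

```bash
python3 - <<'E'
from h import *
import pickle
a,b=pickle.load(open("i0.pkl","rb"))
A=np.array(a["image"]);B=np.array(b["image"])
save(a,"pics/c1.png",(110,150,370,275),3)
# copper mask top
def cm(I):
    hsv=cv2.cvtColor(np.ascontiguousarray(I),cv2.COLOR_RGB2HSV);return hsv
H=cm(A)
for (u,v) in [(237,240),(237,259),(347,243),(240,235),(228,249),(305,196),(305,185),(305,175),(305,215),(170,225),(180,235),(255,245)]:
    print((u,v),A[v,u],H[v,u])
HB=cm(B)
for (u,v) in [(311,240),(311,218),(287,168),(287,160),(287,180)]: print((u,v),B[v,u],HB[v,u])
E
```

```text
(237, 240) [69 53 34] [ 16 129  69]
(237, 259) [93 62 40] [ 12 145  93]
(347, 243) [86 58 37] [ 13 145  86]
(240, 235) [137 125  83] [ 23 101 137]
(228, 249) [125  79  50] [ 12 153 125]
(305, 196) [140 149 157] [104  28 157]
(305, 185) [140 147 157] [108  28 157]
(305, 175) [131 117  76] [ 22 107 131]
(305, 215) [88 88 84] [30 12 88]
(170, 225) [106 111 115] [103  20 115]
(180, 235) [93 93 86] [30 19 93]
(255, 245) [135 121  79] [ 22 106 135]
(311, 240) [72 36 21] [  9 181  72]
(311, 218) [69 35 20] [  9 181  69]
(287, 168) [125 121 110] [ 22  31 125]
(287, 160) [161 156 142] [ 22  30 161]
(287, 180) [162 157 142] [ 23  31 162]
```

View pics/c1.png

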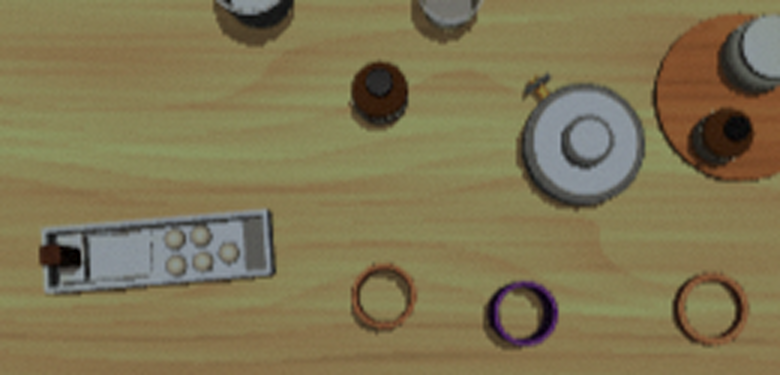

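Crop: ring A at (383,297) is the copper tube, ring B at (711,309) the collar, purple at (523,314); spigot top at (587,140). The trough spans (42..273, 210..293), with five balls at about (175–230, 235–265). Next I'll measure them.

```bash
cat > meas.py <<'E'
from h import *
def cents(m,lo,hi):
    n,l,s,c=cv2.connectedComponentsWithStats(m.astype(np.uint8));return [(i,c[i],s[i]) for i in range(1,n) if lo<s[i][4]<hi],l
def ringcircle(c,m,z,q=None):
    cs,_=cv2.findContours(m.astype(np.uint8),cv2.RETR_EXTERNAL,cv2.CHAIN_APPROX_NONE)
    k=max(cs,key=cv2.contourArea).reshape(-1,2)
    P=np.array([onz(c,u,v,z)[:2] for u,v in k])
    return (P,)+cv2.minEnclosingCircle(P.astype(np.float32))
def lsq(P):
    M=np.c_[2*P,np.ones(len(P))];s=np.linalg.lstsq(M,(P**2).sum(1),rcond=None)[0]
    return s[:2],np.sqrt(s[2]+s[0]**2+s[1]**2)
def box(I,u0,v0,u1,v1):
    m=np.zeros(I.shape[:2],bool);m[v0:v1,u0:u1]=1;return m
E
python3 - <<'E'
from meas import *
import pickle
a,b=pickle.load(open("i0.pkl","rb"))
A=np.ascontiguousarray(a["image"]);H=cv2.cvtColor(A,cv2.COLOR_RGB2HSV).astype(int)
cop=(H[...,0]<17)&(H[...,1]>125)&(H[...,2]>70)
for nm,bx,z in(("col",(222,232,255,264),.1),("collar",(330,232,365,270),.028)):
    m=cop&box(A,*bx);P,_,_=ringcircle(a,m,z);print(nm,lsq(P),m.sum())
    # inner+outer median check
grey=(H[...,1]<60)
m=grey&(H[...,2]>110)&box(A,280,170,330,222)
P,_,_=ringcircle(a,m,.06);print("pot flat top",lsq(P))
# spigot: hough on crop
g=cv2.GaussianBlur(cv2.cvtColor(A,cv2.COLOR_RGB2GRAY),(3,3),0)[170:222,280:330]
g=cv2.resize(g,None,fx=4,fy=4,interpolation=cv2.INTER_CUBIC)
for r0,r1,z in((20,36,.092),(60,90,.06)):
    h=cv2.HoughCircles(g,cv2.HOUGH_GRADIENT,1,200,param1=60,param2=10,minRadius=r0,maxRadius=r1)
    if h is not None:
        u,v,r=h[0][0];print("hough",r/4,onz(a,280+u/4-.375,170+v/4-.375,z))
m=(H[...,1]<45)&(H[...,2]>60)&box(A,118,210,208,255)
m=cv2.morphologyEx(m.astype(np.uint8),cv2.MORPH_CLOSE,np.ones((9,9)))
cs,_=cv2.findContours(m,cv2.RETR_EXTERNAL,cv2.CHAIN_APPROX_NONE);k=max(cs,key=cv2.contourArea).reshape(-1,2)
P=np.array([onz(a,u,v,.05)[:2] for u,v in k],np.float32);print("trough",cv2.minAreaRect(P),cv2.boxPoints(cv2.minAreaRect(P)))
m=(H[...,2]>140)&(H[...,0]<40)&(H[...,1]<70)&box(A,160,222,195,245)
print([(onz(a,*c,.019).round(4),s[4]) for i,c,s in cents(m,15,300)[0]])
print(proj(a,(0.4,0.3,.124)))
m=(H[...,0]<14)&(H[...,1]>100)&(H[...,2]<110)&box(A,118,222,140,245)
for i,c,s in cents(m,5,300)[0]:print("handle",c,s)
E
```

```text
col (array([0.43443008, 0.04125728]), np.float64(0.030617277800362486)) 128
collar (array([ 0.42501719, -0.29848213]), np.float64(0.03552973222636255)) 159
pot flat top (array([ 0.59331344, -0.16319636]), np.float64(0.05254336324054549))
hough 6.25 [ 0.59266354 -0.16272642  0.092     ]
hough 17.25 [ 0.59326376 -0.1631376   0.06      ]
trough ((0.4786497950553894, 0.27263063192367554), (0.06824780255556107, 0.23093120753765106), 5.220795631408691) [[0.43416077 0.38451216]
 [0.45517415 0.15453896]
 [0.5231388  0.16074911]
 [0.50212544 0.3907223 ]]
[]
(np.float64(147.24209171511734), np.float64(259.7077918787538))
handle [128.80952381 234.74603175] [124 231  13   8  63]
```

```bash
cat > go.py <<'E'
from h import *
from scipy.spatial.transform import Rotation as Ro
import sys
def plan(p,rpy,show=True):
    o=get_obs();R0=Ro.from_euler('xyz',o["ee_rot"],degrees=True);R1=Ro.from_euler('xyz',rpy,degrees=True)
    d=R0.inv().apply(np.array(p)-o["position"]);rv=(R0.inv()*R1).as_rotvec(degrees=True)
    print("t",o["time"],"pos",np.round(o["position"],4),o["ee_rot"].round(2),"F",np.round(o["wrist_force"],1),"w",round(o["width"]*94,1),"j",o["joints"].round(0))
    print("tool shift",d.round(4),"turn",rv.round(2))
if __name__=="__main__":
    a=list(map(float,sys.argv[1:]));plan(a[:3],a[3:])
E
python3 go.py 0.4344 0.0413 0.40 180 0 5.2
python3 - <<'E'
from meas import *
import pickle
a,b=pickle.load(open("i0.pkl","rb"))
print("handle top",onz(a,127.5,234.5,.124))
th=np.radians(-84.8);c=np.array([.4786,.2726]);e=np.array([np.cos(th),np.sin(th)])
for s in(-.0965,-.09,-.085):
    X=[*(c+e*s),.124];print(s,X,proj(a,X),proj(b,X))
B=np.ascontiguousarray(b["image"]);H=cv2.cvtColor(B,cv2.COLOR_RGB2HSV).astype(int)
m=(H[...,2]<75)&(H[...,1]>90)&box(B,200,295,232,350)
for i,c2,s in cents(m,30,2000)[0]:print("side handle",c2,s)
print("col rim side",proj(b,(.4344,.0413,.1)),"spigot side",proj(b,(.593,-.163,.092)))
E
```

```text
t 0.1 pos [ 0.2737 -0.5893  0.4037] [-1.799e+02 -2.000e-02  2.491e+01] F [-0.1 -1.2 -0.4] w 94.1 j [-75.  14.  89.   0.  77. -10.]
tool shift [ 0.4113 -0.5043  0.0047] turn [-0.1  -0.   19.71]
handle top [0.47177903 0.35914595 0.124     ]
-0.0965 [np.float64(0.46985395601091423), np.float64(0.36870284446644114), 0.124] (np.float64(124.15081778431951), np.float64(235.14041010178067)) (np.float64(215.7060302399548), np.float64(308.9953798008716))
-0.09 [np.float64(0.4704430677821998), np.float64(0.36222959587543735), 0.124] (np.float64(126.4102678450543), np.float64(234.95468430891415)) (np.float64(217.55575959121197), np.float64(306.2074852706344))
-0.085 [np.float64(0.4708962306831887), np.float64(0.35725017388235747), 0.124] (np.float64(128.14788174010624), np.float64(234.81185321741856)) (np.float64(218.96262551006942), np.float64(304.0870703043614))
side handle [216.73382625 324.96857671] [209 303  16  45 541]
col rim side (np.float64(313.9111369029602), np.float64(219.92780442568272)) spigot side (np.float64(287.9669113738791), np.float64(161.64025103227215))
```

Call:
{"name": "drive_tool", "arguments": {"increments": [{"tx": 0.0294,"ty": -0.036},{"tx": 0.0294,"ty": -0.036},{"tx": 0.0294,"ty": -0.036},{"tx": 0.0294,"ty": -0.036},{"tx": 0.0294,"ty": -0.036},{"tx": 0.0294,"ty": -0.036},{"tx": 0.0294,"ty": -0.036},{"tx": 0.0294,"ty": -0.036},{"tx": 0.0294,"ty": -0.036},{"tx": 0.0294,"ty": -0.036}], "grip": 0.094}}

```text
schema error: expected keys tx, ty, tz, ax, ay, az
```

Call:
{"name": "drive_tool", "arguments": {"increments": [{"tx": 0.0294,"ty": -0.036},{"tx": 0.0294,"ty": -0.036},{"tx": 0.0294,"ty": -0.036},{"tx": 0.0294,"ty": -0.036},{"az": 6.57},{"az": 6.57},{"az": 6.57},{},{}]}}

```text
schema error: expected keys tx, ty, tz, ax, ay, az
```

```bash
python3 go.py 0.4344 0.0413 0.255 180 0 5.2; python3 - <<'E'
from h import *
b=get_image("side");save(b,"pics/s2.png",None,1.5)
a=get_image("top");save(a,"pics/t2.png",None,1.5)
E
```

```text
t 0.1 pos [ 0.2737 -0.5893  0.4037] [-1.799e+02 -2.000e-02  2.491e+01] F [-0.1 -1.2 -0.4] w 94.1 j [-75.  14.  89.   0.  77. -10.]
tool shift [ 0.4113 -0.504   0.1497] turn [-0.1  -0.   19.71]
```

All six keys are needed in each row.

Call:
{"name": "drive_tool", "arguments": {"increments": [{"tx": 0.0294,"ty": -0.036,"tz": 0,"ax": 0,"ay": 0,"az": 0},{"tx": 0.0294,"ty": -0.036,"tz": 0,"ax": 0,"ay": 0,"az": 0},{"tx": 0.0294,"ty": -0.036,"tz": 0,"ax": 0,"ay": 0,"az": 0},{"tx": 0.0294,"ty": -0.036,"tz": 0,"ax": 0,"ay": 0,"az": 0},{"tx": 0.0294,"ty": -0.036,"tz": 0,"ax": 0,"ay": 0,"az": 0},{"tx": 0.0294,"ty": -0.036,"tz": 0,"ax": 0,"ay": 0,"az": 0},{"tx": 0.0294,"ty": -0.036,"tz": 0,"ax": 0,"ay": 0,"az": 0},{"tx": 0.0294,"ty": -0.036,"tz": 0,"ax": 0,"ay": 0,"az": 0},{"tx": 0.0294,"ty": -0.036,"tz": 0,"ax": 0,"ay": 0,"az": 0},{"tx": 0.0294,"ty": -0.036,"tz": 0,"ax": 0,"ay": 0,"az": 0}], "grip": 0.094}}

```text
time: 1.2
position: [0.3887, -0.1373, 0.4047]
ee_rot: [180.0, -0.0, 24.9]
wrist_force: [0.6, -0.4, -0.2]
width: 1.0
```

Call:
{"name": "drive_tool", "arguments": {"increments": [{"tx": 0.0294,"ty": -0.036,"tz": 0,"ax": 0,"ay": 0,"az": 0},{"tx": 0.0294,"ty": -0.036,"tz": 0,"ax": 0,"ay": 0,"az": 0},{"tx": 0.0294,"ty": -0.036,"tz": 0,"ax": 0,"ay": 0,"az": 0},{"tx": 0.0294,"ty": -0.036,"tz": 0,"ax": 0,"ay": 0,"az": 0},{"tx": 0,"ty": 0,"tz": 0,"ax": 0,"ay": 0,"az": 6.57},{"tx": 0,"ty": 0,"tz": 0,"ax": 0,"ay": 0,"az": 6.57},{"tx": 0,"ty": 0,"tz": 0,"ax": 0,"ay": 0,"az": 6.57},{"tx": 0,"ty": 0,"tz": 0,"ax": 0,"ay": 0,"az": 0},{"tx": 0,"ty": 0,"tz": 0,"ax": 0,"ay": 0,"az": 0}]}}

```text
time: 2.1
position: [0.4347, 0.0409, 0.4046]
ee_rot: [-180.0, 0.0, 5.3]
wrist_force: [1.1, -0.5, 0.3]
width: 1.003
```

```bash
python3 go.py 0.4344 0.0413 0.255 180 0 5.2; python3 - <<'E'
from meas import *
b=get_image("side")
B=np.ascontiguousarray(b["image"]);H=cv2.cvtColor(B,cv2.COLOR_RGB2HSV).astype(int)
m=(H[...,0]<14)&(H[...,1]>150)&box(B,290,205,335,270)
for i,c,s in cents(m,100,9000)[0]:
    ys,xs=np.where(m&box(B,290,228,335,255)); print(s, "mid col between", [ (v,xs[ys==v].min(),xs[ys==v].max()) for v in (230,240,250)])
for x in((.4344,.0413),):
    e=np.array(b["R"])[0][:2];e=e/np.linalg.norm(e)
    for z in(.0,.05,.1):
        p=[proj(b,(*(np.array(x)+k*.032*e),z)) for k in(-1,1)];print(z,np.round(p,1).tolist())
E
```

```text
t 2.1 pos [0.4347 0.0409 0.4046] [-1.80e+02  1.00e-02  5.33e+00] F [ 1.1 -0.5  0.3] w 94.3 j [-10. -16. 119.   0.  77.  75.]
tool shift [-0.0003 -0.0004  0.1496] turn [-0.    0.01  0.13]
[ 297  212   31   53 1390] mid col between [(230, np.int64(299), np.int64(326)), (240, np.int64(297), np.int64(325)), (250, np.int64(297), np.int64(323))]
0.0 [[296.1, 255.1], [324.6, 255.2]]
0.05 [[297.5, 238.0], [326.7, 238.1]]
0.1 [[298.9, 219.9], [328.9, 220.0]]
```

Call:
{"name": "drive_tool", "arguments": {"increments": [{"tx": 0,"ty": 0,"tz": 0.03,"ax": 0,"ay": 0,"az": 0},{"tx": 0,"ty": 0,"tz": 0.03,"ax": 0,"ay": 0,"az": 0},{"tx": 0,"ty": 0,"tz": 0.03,"ax": 0,"ay": 0,"az": 0},{"tx": 0,"ty": 0,"tz": 0.03,"ax": 0,"ay": 0,"az": 0},{"tx": 0,"ty": 0,"tz": 0.02,"ax": 0,"ay": 0,"az": 0},{"tx": 0,"ty": 0,"tz": 0.01,"ax": 0,"ay": 0,"az": 0},{"tx": 0,"ty": 0,"tz": 0,"ax": 0,"ay": 0,"az": 0}]}}

```text
time: 2.85
position: [0.4344, 0.0409, 0.2536]
ee_rot: [-180.0, 0.1, 5.2]
wrist_force: [0.1, 0.7, 0.7]
width: 0.996
```

Call:
{"name": "drive_tool", "arguments": {"increments": [{"tx": 0,"ty": 0,"tz": 0,"ax": 0,"ay": 0,"az": 0},{"tx": 0,"ty": 0,"tz": 0,"ax": 0,"ay": 0,"az": 0},{"tx": 0,"ty": 0,"tz": 0,"ax": 0,"ay": 0,"az": 0},{"tx": 0,"ty": 0,"tz": 0,"ax": 0,"ay": 0,"az": 0},{"tx": 0,"ty": 0,"tz": 0,"ax": 0,"ay": 0,"az": 0},{"tx": 0,"ty": 0,"tz": 0,"ax": 0,"ay": 0,"az": 0},{"tx": 0,"ty": 0,"tz": 0,"ax": 0,"ay": 0,"az": 0},{"tx": 0,"ty": 0,"tz": 0,"ax": 0,"ay": 0,"az": 0}], "grip": 0.055}}

```text
time: 3.65
position: [0.4352, 0.041, 0.2554]
ee_rot: [180.0, -0.1, 5.2]
wrist_force: [-0.8, 0.7, 6.2]
width: 0.689
```

Call:
{"name": "drive_tool", "arguments": {"increments": [{"tx": 0,"ty": 0,"tz": -0.03,"ax": 0,"ay": 0,"az": 0},{"tx": 0,"ty": 0,"tz": -0.03,"ax": 0,"ay": 0,"az": 0},{"tx": 0,"ty": 0,"tz": -0.03,"ax": 0,"ay": 0,"az": 0},{"tx": 0,"ty": 0,"tz": -0.03,"ax": 0,"ay": 0,"az": 0},{"tx": 0,"ty": 0,"tz": -0.02,"ax": 0,"ay": 0,"az": 0},{"tx": 0,"ty": 0,"tz": 0,"ax": 0,"ay": 0,"az": 0}]}}

```text
time: 4.25
position: [0.4353, 0.0408, 0.397]
ee_rot: [179.9, -0.3, 5.2]
wrist_force: [0.4, 0.6, -1.6]
width: 0.684
```

```bash
python3 go.py 0.5932 -0.1630 0.395 180 0 5.2; python3 - <<'E'
from meas import *
b=get_image("side");save(b,"pics/s2.png",(150,80,406,272),3)
import pickle;pickle.dump(b,open("b2.pkl","wb"))
E
```

```text
t 4.25 pos [0.4353 0.0408 0.397 ] [179.91  -0.29   5.21] F [ 0.4  0.6 -1.6] w 64.3 j [-10. -16. 120.  -0.  76.  75.]
tool shift [0.1387 0.2173 0.0031] turn [ 0.09 -0.29  0.01]
```

View pics/s2.png

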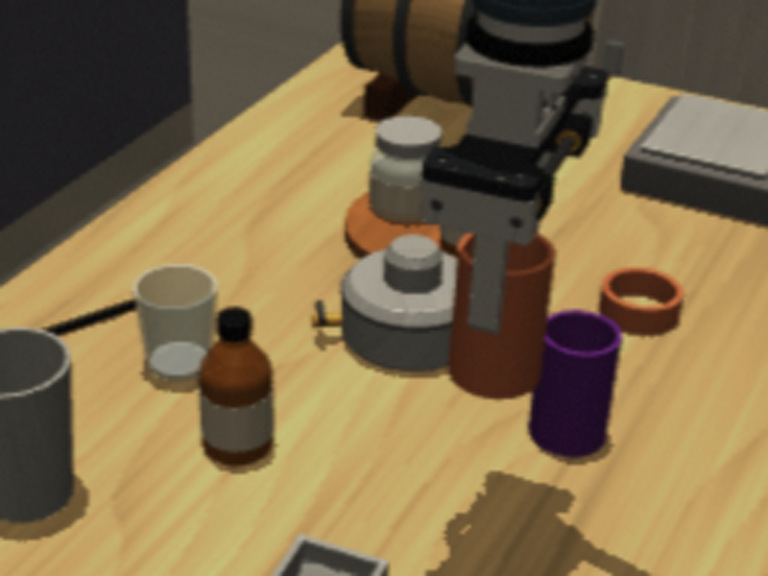

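The tube is held upright and lifted (crop tube at 500,310), and the spigot at (413,255) is clear. Now I'll carry it over.

Call:
{"name": "drive_tool", "arguments": {"increments": [{"tx": 0.01734,"ty": 0.02716,"tz": 0,"ax": 0,"ay": 0,"az": 0},{"tx": 0.01734,"ty": 0.02716,"tz": 0,"ax": 0,"ay": 0,"az": 0},{"tx": 0.01734,"ty": 0.02716,"tz": 0,"ax": 0,"ay": 0,"az": 0},{"tx": 0.01734,"ty": 0.02716,"tz": 0,"ax": 0,"ay": 0,"az": 0},{"tx": 0.01734,"ty": 0.02716,"tz": 0,"ax": 0,"ay": 0,"az": 0},{"tx": 0.01734,"ty": 0.02716,"tz": 0,"ax": 0,"ay": 0,"az": 0},{"tx": 0.01734,"ty": 0.02716,"tz": 0,"ax": 0,"ay": 0,"az": 0},{"tx": 0.01734,"ty": 0.02716,"tz": 0,"ax": 0,"ay": 0,"az": 0},{"tx": 0,"ty": 0,"tz": 0,"ax": 0,"ay": 0,"az": 0},{"tx": 0,"ty": 0,"tz": 0,"ax": 0,"ay": 0,"az": 0}]}}

```text
time: 5.3
position: [0.5922, -0.163, 0.3917]
ee_rot: [-179.8, 0.2, 5.2]
wrist_force: [-0.8, -0.7, -1.0]
width: 0.687
```

```bash
python3 go.py 0.5932 -0.1630 0.355 180 0 5.2; python3 - <<'E'
from meas import *
b=get_image("side")
B=np.ascontiguousarray(b["image"]);H=cv2.cvtColor(B,cv2.COLOR_RGB2HSV).astype(int)
m=(H[...,0]<12)&(H[...,1]>150)&box(B,255,90,330,175)
for i,c,s in cents(m,60,9000)[0]:print(s)
ys,xs=np.where(m)
for v in range(ys.min(),ys.max()+1,4):
    x=xs[ys==v]
    if len(x):print(v,x.min(),x.max(),(x.min()+x.max())/2+.5)
e=np.array(b["R"])[0][:2];e=e/np.linalg.norm(e);z0=get_obs()["position"][2]-.255
for z in(0,.03,.06,.1):
    p=[proj(b,(*(np.array([.5932,-.163])+k*.032*e),z+z0)) for k in(-1,0,1)];print(z,np.round(p,1).tolist())
E
```

```text
t 5.3 pos [ 0.5922 -0.163   0.3917] [-179.84    0.24    5.16] F [-0.8 -0.7 -1. ] w 64.6 j [-26.  10.  95.   0.  75.  59.]
tool shift [0.0011 0.0002 0.0367] turn [-0.16  0.24 -0.04]
[272 105  33  49 925]
[310 114  18  15 132]
105 277 296 287.0
109 273 303 288.5
113 272 304 288.5
117 272 325 299.0
121 279 322 301.0
125 279 318 299.0
129 278 303 291.0
133 279 301 290.5
137 278 301 290.0
141 277 302 290.0
145 278 301 290.0
149 279 300 290.0
153 291 292 292.0
165 306 308 307.5
169 311 312 312.0
0 [[276.1, 146.2], [288.8, 146.2], [301.4, 146.3]]
0.03 [[276.5, 135.6], [289.4, 135.7], [302.2, 135.7]]
0.06 [[277.0, 124.8], [290.0, 124.8], [303.0, 124.8]]
0.1 [[277.6, 109.8], [290.8, 109.8], [304.1, 109.8]]
```

Call:
{"name": "drive_tool", "arguments": {"increments": [{"tx": 0.001,"ty": 0,"tz": 0.015,"ax": 0,"ay": 0,"az": 0},{"tx": 0,"ty": 0,"tz": 0.015,"ax": 0,"ay": 0,"az": 0},{"tx": 0,"ty": 0,"tz": 0.01,"ax": 0,"ay": 0,"az": 0},{"tx": 0,"ty": 0,"tz": 0.005,"ax": 0,"ay": 0,"az": 0},{"tx": 0,"ty": 0,"tz": 0.005,"ax": 0,"ay": 0,"az": 0},{"tx": 0,"ty": 0,"tz": 0.005,"ax": 0,"ay": 0,"az": 0},{"tx": 0,"ty": 0,"tz": 0,"ax": 0,"ay": 0,"az": 0}]}}

```text
time: 6.05
position: [0.5936, -0.1627, 0.3391]
ee_rot: [-180.0, 0.0, 5.2]
wrist_force: [-1.1, 0.4, -1.2]
width: 0.685
```

Call:
{"name": "drive_tool", "arguments": {"increments": [{"tx": 0,"ty": 0,"tz": 0.004,"ax": 0,"ay": 0,"az": 0},{"tx": 0,"ty": 0,"tz": 0.004,"ax": 0,"ay": 0,"az": 0},{"tx": 0,"ty": 0,"tz": 0.004,"ax": 0,"ay": 0,"az": 0},{"tx": 0,"ty": 0,"tz": 0,"ax": 0,"ay": 0,"az": 0}]}}

```text
time: 6.45
position: [0.5934, -0.1627, 0.3268]
ee_rot: [-180.0, 0.1, 5.2]
wrist_force: [0.0, 0.1, -1.5]
width: 0.684
```

Call:
{"name": "drive_tool", "arguments": {"increments": [{"tx": 0,"ty": 0,"tz": 0.004,"ax": 0,"ay": 0,"az": 0},{"tx": 0,"ty": 0,"tz": 0.003,"ax": 0,"ay": 0,"az": 0},{"tx": 0,"ty": 0,"tz": 0.003,"ax": 0,"ay": 0,"az": 0},{"tx": 0,"ty": 0,"tz": 0.002,"ax": 0,"ay": 0,"az": 0},{"tx": 0,"ty": 0,"tz": 0,"ax": 0,"ay": 0,"az": 0}]}}

```text
time: 6.95
position: [0.5937, -0.1628, 0.3156]
ee_rot: [180.0, -0.0, 5.2]
wrist_force: [0.1, 0.1, -1.6]
width: 0.686
```

Call:
{"name": "drive_tool", "arguments": {"increments": [{"tx": 0,"ty": 0,"tz": 0.002,"ax": 0,"ay": 0,"az": 0},{"tx": 0,"ty": 0,"tz": 0.002,"ax": 0,"ay": 0,"az": 0},{"tx": 0,"ty": 0,"tz": 0,"ax": 0,"ay": 0,"az": 0}]}}

```text
time: 7.25
position: [0.5942, -0.1628, 0.3154]
ee_rot: [180.0, -0.0, 5.2]
wrist_force: [-8.1, 3.7, 16.2]
width: 0.683
```

It has bottomed at the expected height (0.3154 m, with force rising). Release and rise.

Call:
{"name": "drive_tool", "arguments": {"increments": [{"tx": 0,"ty": 0,"tz": 0,"ax": 0,"ay": 0,"az": 0},{"tx": 0,"ty": 0,"tz": 0,"ax": 0,"ay": 0,"az": 0},{"tx": 0,"ty": 0,"tz": 0,"ax": 0,"ay": 0,"az": 0},{"tx": 0,"ty": 0,"tz": 0,"ax": 0,"ay": 0,"az": 0},{"tx": 0,"ty": 0,"tz": 0,"ax": 0,"ay": 0,"az": 0}], "grip": 0.094}}

```text
time: 7.75
position: [0.5936, -0.1628, 0.3113]
ee_rot: [-180.0, 0.0, 5.2]
wrist_force: [-0.0, 0.4, -0.6]
width: 0.998
```

Call:
{"name": "drive_tool", "arguments": {"increments": [{"tx": 0,"ty": 0,"tz": -0.02,"ax": 0,"ay": 0,"az": 0},{"tx": 0,"ty": 0,"tz": -0.03,"ax": 0,"ay": 0,"az": 0},{"tx": 0,"ty": 0,"tz": -0.03,"ax": 0,"ay": 0,"az": 0},{"tx": 0,"ty": 0,"tz": -0.02,"ax": 0,"ay": 0,"az": 0},{"tx": 0,"ty": 0,"tz": 0,"ax": 0,"ay": 0,"az": 0}]}}

```text
time: 8.25
position: [0.5943, -0.1631, 0.4154]
ee_rot: [179.8, -0.3, 5.2]
wrist_force: [-0.4, -0.6, 0.5]
width: 1.003
```

```bash
python3 go.py 0.4707 0.3592 0.42 180 0 5.2
```

```text
t 8.25 pos [ 0.5943 -0.1631  0.4154] [179.8   -0.34   5.2 ] F [-0.4 -0.6  0.5] w 94.3 j [-26.   9.  94.   0.  77.  59.]
tool shift [-0.0757 -0.5313 -0.0069] turn [ 0.2  -0.34  0.  ]
```

Call:
{"name": "drive_tool", "arguments": {"increments": [{"tx": 0,"ty": 0.04,"tz": -0.01,"ax": 0,"ay": 0,"az": 0},{"tx": 0,"ty": 0.04,"tz": 0,"ax": 0,"ay": 0,"az": 0},{"tx": 0,"ty": 0.03,"tz": 0,"ax": 0,"ay": 0,"az": 0},{"tx": 0,"ty": 0,"tz": 0,"ax": 8.5,"ay": 0,"az": 0},{"tx": 0,"ty": 0,"tz": 0,"ax": 8.5,"ay": 0,"az": 0},{"tx": 0,"ty": 0,"tz": 0,"ax": 8.5,"ay": 0,"az": 0},{"tx": 0,"ty": 0,"tz": 0,"ax": 8.5,"ay": 0,"az": 0},{"tx": 0,"ty": 0,"tz": 0,"ax": 8.5,"ay": 0,"az": 0},{"tx": 0,"ty": 0,"tz": 0,"ax": 0,"ay": 0,"az": 0}]}}

```text
time: 9.15
position: [0.6034, -0.2729, 0.4186]
ee_rot: [-137.3, 0.2, 5.1]
wrist_force: [-0.6, -0.8, -0.5]
width: 1.001
```

```bash
python3 go.py 0.4707 0.3592 0.42 180 0 5.2;  python3 - <<'E'
from meas import *
a=get_image("top");b=get_image("side");save(b,"pics/s3.png",(200,60,370,188),4)
import pickle;pickle.dump((a,b),open("i3.pkl","wb"))
save(a,"pics/t3.png",(110,205,210,260),7)
E
```

```text
t 9.15 pos [ 0.6034 -0.2729  0.4186] [-137.34    0.19    5.12] F [-0.6 -0.8 -0.5] w 94.1 j [-38.  20.  83.  31. 107.  48.]
tool shift [-0.0757 -0.4725  0.4338] turn [-42.66   0.15  -0.15]
```

View pics/s3.png

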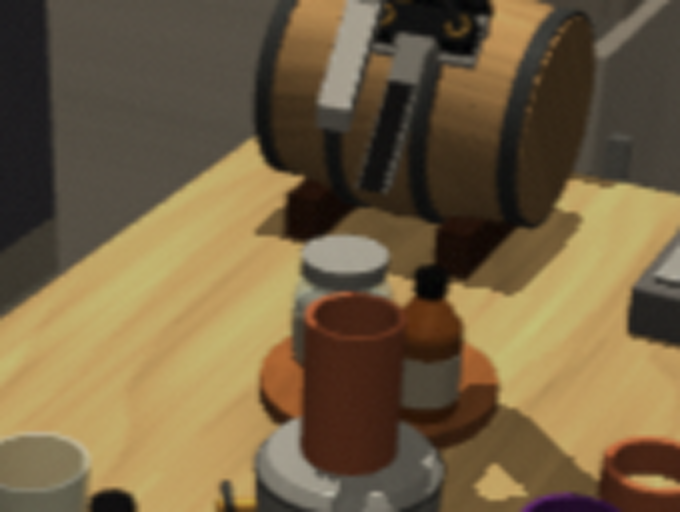

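View pics/t3.png

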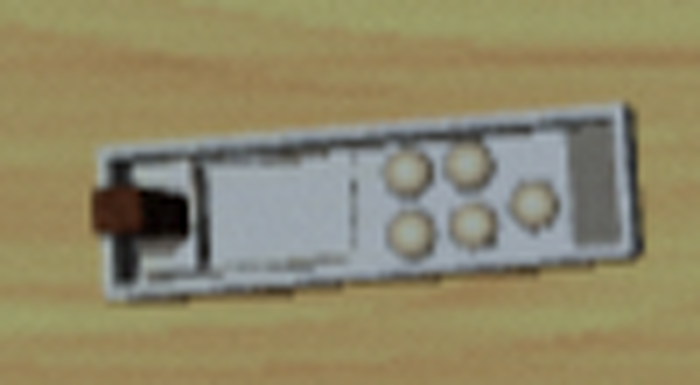

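The tube sits flush and upright on the pot (side crop 355,380), and the tilt works. In the top crop the handle top is at (117,210), the lip line at x=354 and the balls at (410,172), (468,165), (412,234), (474,225), (535,205).

```bash
python3 - <<'E'
from meas import *
import pickle
a,b=pickle.load(open("i3.pkl","rb"))
f=lambda x,y,z:onz(a,110+(x+.5)/7-.5,205+(y+.5)/7-.5,z)
ht=f(117,210,.124);lip=f(354,210,.010)
e=np.array([np.cos(np.radians(-84.8)),np.sin(np.radians(-84.8))]);n=np.array([-e[1],e[0]])
# trough rim outer corners z=.05
C=np.array([f(*p,.05)[:2] for p in((98,148),(622,102),(637,252),(106,300))]);c=C.mean(0);print("corners",C.round(4).tolist(),"c",c, np.degrees(np.arctan2(*( (C[1]+C[2]-C[0]-C[3])[::-1]))))
for q in(ht,lip):print(q.round(4),"trough x,y",((q[:2]-c)@e).round(4),((q[:2]-c)@n).round(4))
for p in((410,172),(468,165),(412,234),(474,225),(535,205)):
    q=f(*p,.019);print(q.round(4),((q[:2]-c)@e).round(4),((q[:2]-c)@n).round(4))
# ramp foot
print("ramp foot",((f(568,185,.008)[:2]-c)@e).round(4),"end inner",((f(618,180,.033)[:2]-c)@e).round(4))
E
```

```text
corners [[0.5008, 0.3896], [0.5229, 0.1623], [0.4576, 0.1544], [0.435, 0.3836]] c [0.4790877 0.2724879] -84.41021157535342
[0.4715 0.3626 0.124 ] trough x,y -0.0905 0.0007
[0.4761 0.2845 0.01  ] trough x,y -0.0122 -0.0018
[0.4929 0.2586 0.019 ] 0.015 0.0125
[0.4962 0.233  0.019 ] 0.0409 0.0135
[0.4654 0.257  0.019 ] 0.0142 -0.015
[0.4696 0.2296 0.019 ] 0.0418 -0.0133
[0.4787 0.2028 0.019 ] 0.0694 -0.0067
ramp foot 0.0834 end inner 0.1081
```

Call:
{"name": "drive_tool", "arguments": {"increments": [{"tx": 0,"ty": 0,"tz": 0,"ax": -8.5,"ay": 0,"az": 0},{"tx": 0,"ty": 0,"tz": 0,"ax": -8.5,"ay": 0,"az": 0},{"tx": 0,"ty": 0,"tz": 0,"ax": -8.5,"ay": 0,"az": 0},{"tx": 0,"ty": 0,"tz": 0,"ax": -8.5,"ay": 0,"az": 0},{"tx": 0,"ty": 0,"tz": 0,"ax": -8.5,"ay": 0,"az": 0},{"tx": -0.005,"ty": -0.043,"tz": 0,"ax": 0,"ay": 0,"az": 0},{"tx": -0.005,"ty": -0.043,"tz": 0,"ax": 0,"ay": 0,"az": 0},{"tx": -0.005,"ty": -0.043,"tz": 0,"ax": 0,"ay": 0,"az": 0},{"tx": -0.005,"ty": -0.043,"tz": 0,"ax": 0,"ay": 0,"az": 0},{"tx": -0.005,"ty": -0.043,"tz": 0,"ax": 0,"ay": 0,"az": 0}]}}

```text
time: 10.25
position: [0.5585, -0.0586, 0.4217]
ee_rot: [179.9, -0.1, 5.3]
wrist_force: [0.2, 0.2, 0.7]
width: 1.002
```

Call:
{"name": "drive_tool", "arguments": {"increments": [{"tx": -0.005,"ty": -0.043,"tz": 0,"ax": 0,"ay": 0,"az": 0},{"tx": -0.005,"ty": -0.043,"tz": 0,"ax": 0,"ay": 0,"az": 0},{"tx": -0.005,"ty": -0.043,"tz": 0,"ax": 0,"ay": 0,"az": 0},{"tx": -0.005,"ty": -0.043,"tz": 0,"ax": 0,"ay": 0,"az": 0},{"tx": -0.005,"ty": -0.043,"tz": 0,"ax": 0,"ay": 0,"az": 0},{"tx": -0.005,"ty": -0.043,"tz": 0,"ax": 0,"ay": 0,"az": 0},{"tx": -0.005,"ty": -0.043,"tz": 0,"ax": 0,"ay": 0,"az": 0},{"tx": -0.005,"ty": -0.043,"tz": 0,"ax": 0,"ay": 0,"az": 0},{"tx": 0,"ty": 0,"tz": 0,"ax": 0,"ay": 0,"az": 0}], "grip": 0.06}}

```text
time: 11.15
position: [0.4865, 0.2823, 0.4217]
ee_rot: [180.0, -0.1, 5.6]
wrist_force: [0.0, -1.1, -0.1]
width: 0.642
```

```bash
python3 go.py 0.4710 0.3624 0.283 180 0 5.4
```

```text
t 11.15 pos [0.4865 0.2823 0.4217] [ 1.7999e+02 -1.2000e-01  5.6100e+00] F [ 0.  -1.1 -0.1] w 60.3 j [ 19.   1. 101.  -0.  77. 103.]
tool shift [-0.0079 -0.0812  0.1386] turn [ 0.01 -0.12  0.21]
```

Call:
{"name": "drive_tool", "arguments": {"increments": [{"tx": -0.004,"ty": -0.0406,"tz": 0,"ax": 0,"ay": 0,"az": 0.1},{"tx": -0.0039,"ty": -0.0406,"tz": 0,"ax": 0,"ay": 0,"az": 0.1},{"tx": 0,"ty": 0,"tz": 0.035,"ax": 0,"ay": 0,"az": 0},{"tx": 0,"ty": 0,"tz": 0.035,"ax": 0,"ay": 0,"az": 0},{"tx": 0,"ty": 0,"tz": 0,"ax": 0,"ay": 0,"az": 0}]}}

```text
time: 11.65
position: [0.4714, 0.3577, 0.3462]
ee_rot: [179.7, 0.5, 5.1]
wrist_force: [-0.5, -0.2, -0.3]
width: 0.638
```

```bash
python3 go.py 0.4710 0.3624 0.283 180 0 5.4
```

```text
t 11.65 pos [0.4714 0.3577 0.3462] [179.73   0.47   5.06] F [-0.5 -0.2 -0.3] w 59.9 j [ 26.  10. 101.  -0.  70. 111.]
tool shift [ 0.0005 -0.005   0.0632] turn [ 0.27  0.47 -0.34]
```

Call:
{"name": "drive_tool", "arguments": {"increments": [{"tx": 0,"ty": 0,"tz": 0.03,"ax": 0,"ay": 0,"az": 0},{"tx": 0,"ty": 0,"tz": 0.02,"ax": 0,"ay": 0,"az": 0},{"tx": 0,"ty": 0,"tz": 0.013,"ax": 0,"ay": 0,"az": 0},{"tx": 0,"ty": 0,"tz": 0,"ax": 0,"ay": 0,"az": 0},{"tx": 0,"ty": 0,"tz": 0,"ax": 0,"ay": 0,"az": 0}]}}

```text
time: 12.15
position: [0.4736, 0.3587, 0.2901]
ee_rot: [-180.0, -0.1, 5.0]
wrist_force: [0.2, -0.0, 0.6]
width: 0.636
```

```bash
python3 go.py 0.4710 0.3624 0.283 180 0 5.4
```

```text
t 12.15 pos [0.4736 0.3587 0.2901] [-1.7997e+02 -1.2000e-01  5.0000e+00] F [ 0.2 -0.   0.6] w 59.8 j [ 26.  14. 102.  -0.  64. 111.]
tool shift [-0.0023 -0.0039  0.0071] turn [-0.03 -0.12 -0.4 ]
```

Call:
{"name": "drive_tool", "arguments": {"increments": [{"tx": -0.0023,"ty": -0.0039,"tz": 0.0071,"ax": 0,"ay": 0,"az": -0.4},{"tx": 0,"ty": 0,"tz": 0,"ax": 0,"ay": 0,"az": 0},{"tx": 0,"ty": 0,"tz": 0,"ax": 0,"ay": 0,"az": 0}]}}

```text
time: 12.45
position: [0.4704, 0.3625, 0.2819]
ee_rot: [-180.0, -0.0, 5.4]
wrist_force: [-0.8, 0.1, 0.5]
width: 0.638
```

Call:
{"name": "drive_tool", "arguments": {"increments": [{"tx": 0,"ty": 0,"tz": 0,"ax": 0,"ay": 0,"az": 0},{"tx": 0,"ty": 0,"tz": 0,"ax": 0,"ay": 0,"az": 0},{"tx": 0,"ty": 0,"tz": 0,"ax": 0,"ay": 0,"az": 0},{"tx": 0,"ty": 0,"tz": 0,"ax": 0,"ay": 0,"az": 0},{"tx": 0,"ty": 0,"tz": 0,"ax": 0,"ay": 0,"az": 0},{"tx": 0,"ty": 0,"tz": 0,"ax": 0,"ay": 0,"az": 0},{"tx": 0,"ty": 0,"tz": 0,"ax": 0,"ay": 0,"az": 0}], "grip": 0.01}}

```text
time: 13.15
position: [0.4704, 0.3624, 0.2816]
ee_rot: [-180.0, -0.0, 5.4]
wrist_force: [1.3, 1.2, -0.4]
width: 0.231
```

```bash
python3 go.py 0.4710 0.3624 0.283 180 0 5.4
```

```text
t 13.15 pos [0.4704 0.3624 0.2816] [-1.7999e+02 -1.0000e-02  5.4000e+00] F [ 1.3  1.2 -0.4] w 21.8 j [ 27.  15. 102.   0.  63. 111.]
tool shift [ 0.0006  0.0001 -0.0014] turn [-0.01 -0.01  0.  ]
```

Call:
{"name": "drive_tool", "arguments": {"increments": [{"tx": 0,"ty": 0.006,"tz": 0,"ax": 0,"ay": 0,"az": 0},{"tx": 0,"ty": 0.008,"tz": 0,"ax": 0,"ay": 0,"az": 0},{"tx": 0,"ty": 0.008,"tz": 0,"ax": 0,"ay": 0,"az": 0},{"tx": 0,"ty": 0.008,"tz": 0,"ax": 0,"ay": 0,"az": 0},{"tx": 0,"ty": 0.008,"tz": 0,"ax": 0,"ay": 0,"az": 0},{"tx": 0,"ty": 0,"tz": 0,"ax": 0,"ay": 0,"az": 0}]}}

```text
time: 13.75
position: [0.4742, 0.3233, 0.2816]
ee_rot: [179.9, 0.0, 5.3]
wrist_force: [-0.4, -1.8, 2.7]
width: 0.229
```

```bash
python3 go.py 0.4795 0.2678 0.2816 180 0 5.4; python3 - <<'E'
from meas import *
a=get_image("top");b=get_image("side")
save(a,"pics/t4.png",(110,195,210,265),7);save(b,"pics/s4.png",(180,240,300,370),4)
E
```

```text
t 13.75 pos [0.4742 0.3233 0.2816] [1.7993e+02 1.0000e-02 5.3500e+00] F [-0.4 -1.8  2.7] w 21.5 j [ 23.  12. 105.  -0.  63. 108.]
tool shift [0.0001 0.0558 0.0001] turn [ 0.07  0.01 -0.05]
```

View pics/s4.png

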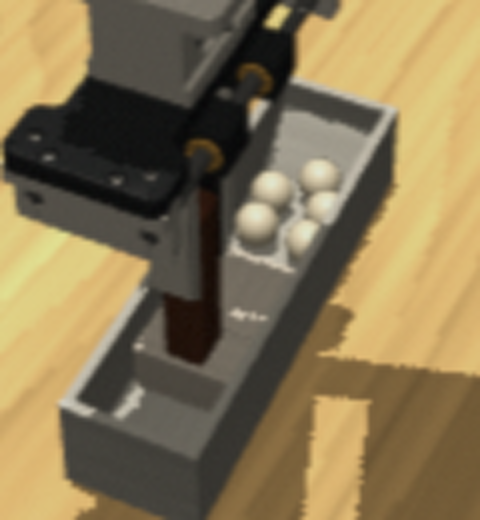

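The balls are being pushed ahead of the lip toward the ramp. Continue.

Call:
{"name": "drive_tool", "arguments": {"increments": [{"tx": 0,"ty": 0.008,"tz": 0,"ax": 0,"ay": 0,"az": 0},{"tx": 0,"ty": 0.008,"tz": 0,"ax": 0,"ay": 0,"az": 0},{"tx": 0,"ty": 0.008,"tz": 0,"ax": 0,"ay": 0,"az": 0},{"tx": 0,"ty": 0.008,"tz": 0,"ax": 0,"ay": 0,"az": 0},{"tx": 0,"ty": 0.006,"tz": 0,"ax": 0,"ay": 0,"az": 0},{"tx": 0,"ty": 0.006,"tz": 0,"ax": 0,"ay": 0,"az": 0},{"tx": 0,"ty": 0.006,"tz": 0,"ax": 0,"ay": 0,"az": 0},{"tx": 0,"ty": 0,"tz": 0,"ax": 0,"ay": 0,"az": 0}]}}

```text
time: 14.65
position: [0.4789, 0.2739, 0.2816]
ee_rot: [179.9, -0.0, 5.4]
wrist_force: [-0.1, -1.1, 2.0]
width: 0.232
```

```bash
python3 go.py 0.4795 0.2678 0.2816 180 0 5.4; python3 - <<'E'
from meas import *
a=get_image("top");b=get_image("side")
A=np.ascontiguousarray(b["image"])[240:370,180:300];C=np.ascontiguousarray(a["image"])[195:265,110:210]
im=np.hstack([cv2.resize(A,(372,403)),cv2.resize(C,(424,297),interpolation=cv2.INTER_CUBIC) if 0 else cv2.copyMakeBorder(cv2.resize(C,(424,297),interpolation=cv2.INTER_CUBIC),0,106,0,0,0)])
cv2.imwrite("pics/m5.png",im[:,:,::-1])
E
```

```text
t 14.65 pos [0.4789 0.2739 0.2816] [ 1.7992e+02 -1.0000e-02  5.3800e+00] F [-0.1 -1.1  2. ] w 21.8 j [ 18.   9. 109.  -0.  62. 103.]
tool shift [0.     0.0061 0.    ] turn [ 0.08 -0.01 -0.02]
```

View pics/m5.png

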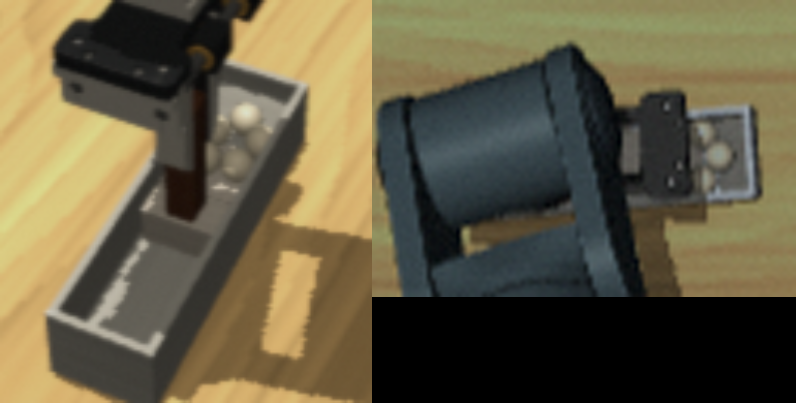

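Call:
{"name": "drive_tool", "arguments": {"increments": [{"tx": 0,"ty": 0.003,"tz": 0,"ax": 0,"ay": 0,"az": 0},{"tx": 0,"ty": 0.003,"tz": 0,"ax": 0,"ay": 0,"az": 0},{"tx": 0,"ty": 0.002,"tz": 0,"ax": 0,"ay": 0,"az": 0},{"tx": 0,"ty": 0,"tz": 0,"ax": 0,"ay": 0,"az": 0}]}}

```text
time: 15.15
position: [0.4795, 0.2669, 0.2817]
ee_rot: [-179.9, -0.0, 5.4]
wrist_force: [-0.2, 3.9, 0.8]
width: 0.229
```

Call:
{"name": "drive_tool", "arguments": {"increments": [{"tx": 0,"ty": -0.0105,"tz": -0.002,"ax": -2.5,"ay": 0,"az": 0},{"tx": 0,"ty": -0.0105,"tz": -0.003,"ax": -2.5,"ay": 0,"az": 0},{"tx": 0,"ty": -0.011,"tz": -0.003,"ax": -2.5,"ay": 0,"az": 0},{"tx": 0,"ty": -0.011,"tz": -0.004,"ax": -2.5,"ay": 0,"az": 0},{"tx": 0,"ty": -0.012,"tz": -0.004,"ax": -2.5,"ay": 0,"az": 0},{"tx": 0,"ty": 0,"tz": 0,"ax": 0,"ay": 0,"az": 0}]}}

```text
time: 15.75
position: [0.4736, 0.3235, 0.2916]
ee_rot: [167.4, 0.1, 5.5]
wrist_force: [0.8, -0.6, -1.8]
width: 0.229
```

```bash
python3 go.py 0.4746 0.3182 0.4 -192.5 0 5.4; python3 - <<'E'
from meas import *
a=get_image("top");b=get_image("side")
A=np.ascontiguousarray(b["image"])[220:350,180:300];C=np.ascontiguousarray(a["image"])[205:255,140:210]
im=np.hstack([cv2.resize(A,(372,403),interpolation=cv2.INTER_CUBIC),cv2.copyMakeBorder(cv2.resize(C,(424,303),interpolation=cv2.INTER_CUBIC),0,100,0,0,0)])
cv2.imwrite("pics/m6.png",im[:,:,::-1])
E
```

```text
t 15.75 pos [0.4736 0.3235 0.2916] [1.6743e+02 9.0000e-02 5.5200e+00] F [ 0.8 -0.6 -1.8] w 21.5 j [ 25.  13. 104. -13.  68. 114.]
tool shift [ 0.0003  0.0288 -0.1046] turn [0.07 0.06 0.13]
```

View pics/m6.png

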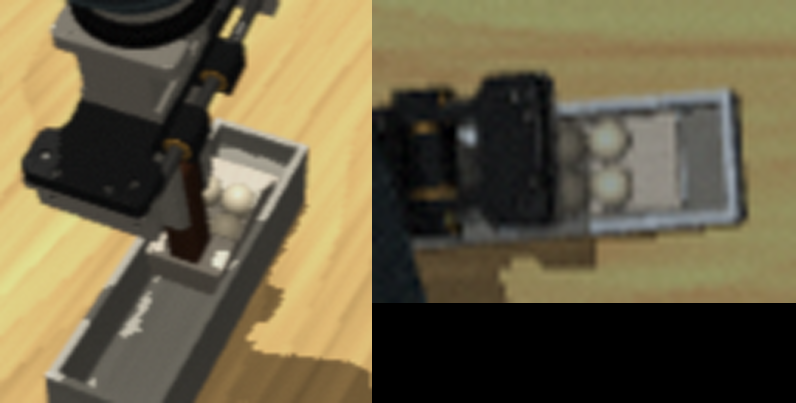

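The scoop is tilted back in the trough with balls settled two by two against the heel (top view 565–630, 140–190); the trough floor ahead is empty. Lift straight up.

Call:
{"name": "drive_tool", "arguments": {"increments": [{"tx": 0,"ty": 0.0022,"tz": -0.01,"ax": 0,"ay": 0,"az": 0},{"tx": 0,"ty": 0.0044,"tz": -0.02,"ax": 0,"ay": 0,"az": 0},{"tx": 0,"ty": 0.0065,"tz": -0.029,"ax": 0,"ay": 0,"az": 0},{"tx": 0,"ty": 0.0065,"tz": -0.029,"ax": 0,"ay": 0,"az": 0},{"tx": 0,"ty": 0.0065,"tz": -0.029,"ax": 0,"ay": 0,"az": 0},{"tx": 0,"ty": 0.0065,"tz": -0.029,"ax": 0,"ay": 0,"az": 0},{"tx": 0,"ty": 0.0044,"tz": -0.02,"ax": 0,"ay": 0,"az": 0},{"tx": 0,"ty": 0.0022,"tz": -0.01,"ax": 0,"ay": 0,"az": 0},{"tx": 0,"ty": 0,"tz": 0,"ax": 0,"ay": 0,"az": 0}]}}

```text
time: 16.75
position: [0.4743, 0.3222, 0.4747]
ee_rot: [167.6, -0.2, 5.4]
wrist_force: [-0.4, -0.4, -1.6]
width: 0.234
```

```bash
cat > pour.py <<'E'
from go import *
O=np.array([0,.0785,.2736]);ax0=np.array([.5936,-.1628]);h=np.array([np.cos(np.radians(-84.6)),np.sin(np.radians(-84.6))])
def tgt(th,back,z,side=0):
    L=np.array([*(ax0-back*h+side*np.array([-h[1],h[0]])),z]);rpy=[-180+th,0,5.4]
    return L-Ro.from_euler('xyz',rpy,degrees=True).apply(O),rpy
def lip():
    o=get_obs();p=o["position"]+Ro.from_euler('xyz',o["ee_rot"],degrees=True).apply(O);d=p[:2]-ax0
    print("lip",p.round(4),"fwd of axis",(d@h).round(4),"side",(d@[-h[1],h[0]]).round(4))
if __name__=="__main__":
    a=list(map(float,sys.argv[1:]));lip();plan(*tgt(*a))
E
python3 pour.py -12.6 .015 .205; ls -la pics|wc -l
```

```text
lip [0.4878 0.1873 0.2244] fwd of axis -0.3585 side -0.0724
t 16.75 pos [0.4743 0.3222 0.4747] [167.56  -0.17   5.37] F [-0.4 -0.4 -1.6] w 22.0 j [ 25.   2.  95. -12.  87. 110.]
tool shift [0.0732 0.3304 0.0933] turn [-0.16 -0.16 -0.07]
14
```

Call:
{"name": "drive_tool", "arguments": {"increments": [{"tx": 0.0019,"ty": 0.0084,"tz": 0.0024,"ax": 0,"ay": 0,"az": 0},{"tx": 0.0037,"ty": 0.0168,"tz": 0.0047,"ax": 0,"ay": 0,"az": 0},{"tx": 0.0062,"ty": 0.028,"tz": 0.0079,"ax": 0,"ay": 0,"az": 0},{"tx": 0.0062,"ty": 0.028,"tz": 0.0079,"ax": 0,"ay": 0,"az": 0},{"tx": 0.0062,"ty": 0.028,"tz": 0.0079,"ax": 0,"ay": 0,"az": 0},{"tx": 0.0062,"ty": 0.028,"tz": 0.0079,"ax": 0,"ay": 0,"az": 0},{"tx": 0.0062,"ty": 0.028,"tz": 0.0079,"ax": 0,"ay": 0,"az": 0},{"tx": 0.0062,"ty": 0.028,"tz": 0.0079,"ax": 0,"ay": 0,"az": 0},{"tx": 0.0062,"ty": 0.028,"tz": 0.0079,"ax": 0,"ay": 0,"az": 0},{"tx": 0.0062,"ty": 0.028,"tz": 0.0079,"ax": 0,"ay": 0,"az": 0}]}}

```text
time: 17.75
position: [0.5533, 0.0686, 0.4558]
ee_rot: [167.5, 0.2, 5.4]
wrist_force: [0.2, 0.1, -2.0]
width: 0.233
```

Call:
{"name": "drive_tool", "arguments": {"increments": [{"tx": 0.0062,"ty": 0.028,"tz": 0.0079,"ax": 0,"ay": 0,"az": 0},{"tx": 0.0037,"ty": 0.0168,"tz": 0.0047,"ax": 0,"ay": 0,"az": 0},{"tx": 0.0019,"ty": 0.0084,"tz": 0.0024,"ax": 0,"ay": 0,"az": 0},{"tx": 0,"ty": 0,"tz": 0,"ax": 0,"ay": 0,"az": 0},{"tx": 0,"ty": 0,"tz": 0,"ax": 0,"ay": 0,"az": 0}]}}

```text
time: 18.25
position: [0.5702, 0.0172, 0.4547]
ee_rot: [167.5, 0.0, 5.4]
wrist_force: [-0.4, 0.3, -3.0]
width: 0.233
```

```bash
python3 pour.py -3 .015 .185; python3 - <<'E'
from meas import *
a=get_image("top");b=get_image("side")
A=np.ascontiguousarray(b["image"])[60:190,230:350];C=np.ascontiguousarray(a["image"])[165:225,260:344]
im=np.hstack([cv2.resize(A,(372,403),interpolation=cv2.INTER_CUBIC),cv2.copyMakeBorder(cv2.resize(C,(424,303),interpolation=cv2.INTER_CUBIC),0,100,0,0,0)])
cv2.imwrite("pics/m7.png",im[:,:,::-1])
E
```

```text
lip [ 0.5829 -0.1179  0.2045] fwd of axis -0.0457 side -0.0064
t 18.25 pos [0.5702 0.0172 0.4547] [1.6754e+02 4.0000e-02 5.4300e+00] F [-0.4  0.3 -3. ] w 21.9 j [ -8.   1.  98. -12.  78.  79.]
tool shift [0.0063 0.0718 0.0165] turn [9.46 0.03 0.03]
```

View pics/m7.png

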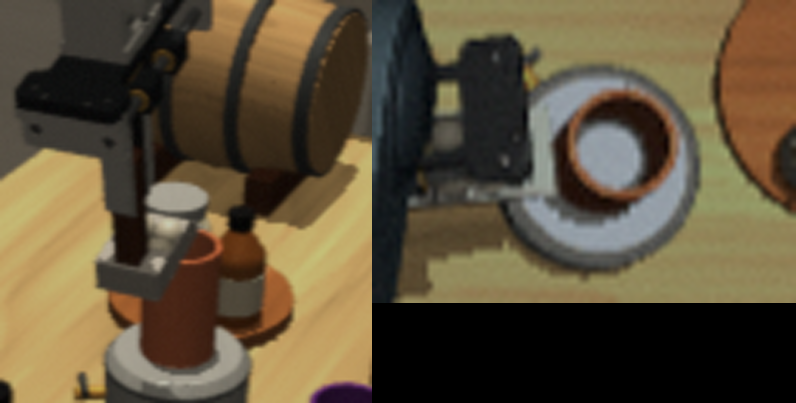

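Top view: pan lip at (556,152), tube rim centre at (622,147). Check by rays.

```bash
python3 - <<'E'
from meas import *
a=get_image("top")
A=np.ascontiguousarray(a["image"]);H=cv2.cvtColor(A,cv2.COLOR_RGB2HSV).astype(int)
print("lip",onz(a,296,194.7,.2045))
m=(H[...,0]<17)&(H[...,1]>110)&(H[...,2]>80)&box(A,297,178,324,212)
P,_,_=ringcircle(a,m,.16);print("rim",lsq(P))
E
python3 pour.py -3 .015 .185
```

```text
lip [ 0.58289236 -0.11996046  0.2045    ]
rim (array([ 0.59329416, -0.16241045]), np.float64(0.029488109700074587))
lip [ 0.5832 -0.1176  0.2049] fwd of axis -0.046 side -0.0061
t 18.4 pos [0.5702 0.0176 0.4551] [167.51  -0.     5.48] F [ 0.1 -0.2 -2.8] w 21.8 j [ -8.   1.  98. -12.  78.  79.]
tool shift [0.0062 0.0721 0.017 ] turn [ 9.49 -0.02  0.08]
```

Call:
{"name": "drive_tool", "arguments": {"increments": [{"tx": 0.001,"ty": 0.009,"tz": 0.001,"ax": 1.0,"ay": 0,"az": 0},{"tx": 0.001,"ty": 0.012,"tz": 0.002,"ax": 1.5,"ay": 0,"az": 0},{"tx": 0.001,"ty": 0.014,"tz": 0.002,"ax": 2,"ay": 0,"az": 0},{"tx": 0.001,"ty": 0.014,"tz": 0.002,"ax": 2,"ay": 0,"az": 0},{"tx": 0.001,"ty": 0.013,"tz": 0.002,"ax": 1.8,"ay": 0,"az": 0},{"tx": 0.001,"ty": 0.01,"tz": 0.002,"ax": 1.2,"ay": 0,"az": 0},{"tx": 0,"ty": 0,"tz": 0,"ax": 0,"ay": 0,"az": 0},{"tx": 0,"ty": 0,"tz": 0,"ax": 0,"ay": 0,"az": 0}]}}

```text
time: 19.2
position: [0.5832, -0.0555, 0.4548]
ee_rot: [177.0, 0.0, 5.4]
wrist_force: [-0.7, -0.9, -1.7]
width: 0.234
```

```bash
python3 pour.py -3 .014 .166
```

```text
lip [ 0.5918 -0.1477  0.1857] fwd of axis -0.0152 side -0.0003
t 19.2 pos [ 0.5832 -0.0555  0.4548] [1.7701e+02 2.0000e-02 5.3700e+00] F [-0.7 -0.9 -1.7] w 22.0 j [-16.   3.  96.  -3.  80.  69.]
tool shift [0.0002 0.0001 0.0197] turn [-0.01  0.02 -0.02]
```

Call:
{"name": "drive_tool", "arguments": {"increments": [{"tx": 0,"ty": 0,"tz": 0.006,"ax": 0,"ay": 0,"az": 0},{"tx": 0,"ty": 0,"tz": 0.008,"ax": 0,"ay": 0,"az": 0},{"tx": 0,"ty": 0,"tz": 0.0055,"ax": 0,"ay": 0,"az": 0},{"tx": 0,"ty": 0,"tz": 0,"ax": 0,"ay": 0,"az": 0},{"tx": 0,"ty": 0,"tz": 0,"ax": 0,"ay": 0,"az": 0}]}}

```text
time: 19.7
position: [0.5833, -0.056, 0.4351]
ee_rot: [177.0, 0.0, 5.4]
wrist_force: [-0.0, -0.7, -2.1]
width: 0.232
```

Call:
{"name": "drive_tool", "arguments": {"increments": [{"tx": 0,"ty": 0.0072,"tz": -0.002,"ax": 1.5,"ay": 0,"az": 0},{"tx": 0,"ty": 0.0072,"tz": -0.002,"ax": 1.5,"ay": 0,"az": 0},{"tx": 0,"ty": 0.0072,"tz": -0.002,"ax": 1.5,"ay": 0,"az": 0},{"tx": 0,"ty": 0.0072,"tz": -0.002,"ax": 1.5,"ay": 0,"az": 0},{"tx": 0,"ty": 0.0072,"tz": -0.002,"ax": 1.5,"ay": 0,"az": 0},{"tx": 0,"ty": 0.0072,"tz": -0.002,"ax": 1.5,"ay": 0,"az": 0},{"tx": 0,"ty": 0.0072,"tz": -0.002,"ax": 1.5,"ay": 0,"az": 0},{"tx": 0,"ty": 0.0072,"tz": -0.002,"ax": 1.5,"ay": 0,"az": 0}]}}

```text
time: 20.5
position: [0.5888, -0.1147, 0.4493]
ee_rot: [-170.9, -0.0, 5.4]
wrist_force: [0.5, 0.3, -2.3]
width: 0.232
```

```bash
python3 pour.py 20 .014 .166; python3 - <<'E'
from meas import *
a=get_image("top");b=get_image("side")
A=np.ascontiguousarray(b["image"])[60:190,230:350];C=np.ascontiguousarray(a["image"])[165:225,260:344]
im=np.hstack([cv2.resize(A,(372,403),interpolation=cv2.INTER_CUBIC),cv2.copyMakeBorder(cv2.resize(C,(424,303),interpolation=cv2.INTER_CUBIC),0,100,0,0,0)])
cv2.imwrite("pics/m8.png",im[:,:,::-1])
E
```

```text
lip [ 0.5921 -0.1487  0.1667] fwd of axis -0.0142 side -0.0002
t 20.5 pos [ 0.5888 -0.1147  0.4493] [-170.88   -0.      5.4 ] F [ 0.5  0.3 -2.3] w 21.8 j [-23.   6.  94.   8.  85.  61.]
tool shift [ 0.0002  0.0533 -0.0093] turn [10.88 -0.   -0.  ]
```

View pics/m8.png

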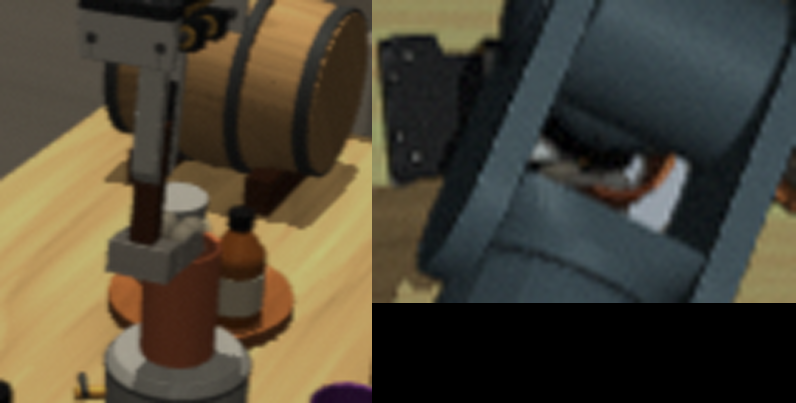

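The lip is over the tube mouth with balls rolling toward it (side crop 190,225). Keep tilting about the lip.

Call:
{"name": "drive_tool", "arguments": {"increments": [{"tx": 0,"ty": 0.0096,"tz": -0.0026,"ax": 2,"ay": 0,"az": 0},{"tx": 0,"ty": 0.0096,"tz": -0.0026,"ax": 2,"ay": 0,"az": 0},{"tx": 0,"ty": 0.0096,"tz": -0.0026,"ax": 2,"ay": 0,"az": 0},{"tx": 0,"ty": 0.0096,"tz": -0.0026,"ax": 2,"ay": 0,"az": 0},{"tx": 0,"ty": 0.0096,"tz": -0.0026,"ax": 2,"ay": 0,"az": 0},{"tx": 0,"ty": 0.0096,"tz": -0.0026,"ax": 2,"ay": 0,"az": 0},{"tx": 0,"ty": 0.0096,"tz": -0.0026,"ax": 2,"ay": 0,"az": 0},{"tx": 0,"ty": 0.0096,"tz": -0.0026,"ax": 2,"ay": 0,"az": 0},{"tx": 0,"ty": 0,"tz": 0,"ax": 0,"ay": 0,"az": 0},{"tx": 0,"ty": 0,"tz": 0,"ax": 0,"ay": 0,"az": 0}]}}

```text
time: 21.6
position: [0.5963, -0.1932, 0.4478]
ee_rot: [-155.0, 0.0, 5.4]
wrist_force: [0.5, -0.3, -2.2]
width: 0.23
```

```bash
cat > white.py <<'E'
from meas import *
b=get_image("side");B=np.ascontiguousarray(b["image"]);H=cv2.cvtColor(B,cv2.COLOR_RGB2HSV).astype(int)
m=(H[...,2]>125)&(H[...,1]<75)&box(B,255,105,345,185)
for i,c,s in cents(m,8,3000)[0]:print("white",c.round(0),s[2:],H[int(c[1]),int(c[0])])
E
python3 pour.py 36 .014 .166; python3 white.py
```

```text
lip [ 0.592  -0.1489  0.1666] fwd of axis -0.014 side -0.0003
t 21.6 pos [ 0.5963 -0.1932  0.4478] [-1.5498e+02  2.0000e-02  5.3800e+00] F [ 0.5 -0.3 -2.2] w 21.6 j [-31.  11.  89.  20.  95.  53.]
tool shift [ 0.0002  0.0538 -0.0094] turn [ 1.098e+01  1.000e-02 -3.000e-02]
white [290. 123.] [12  9 87] [ 24  31 163]
white [271. 173.] [ 12  17 119] [ 21  30 161]
```

Call:
{"name": "drive_tool", "arguments": {"increments": [{"tx": 0,"ty": 0.0096,"tz": -0.0026,"ax": 2,"ay": 0,"az": 0},{"tx": 0,"ty": 0.0096,"tz": -0.0026,"ax": 2,"ay": 0,"az": 0},{"tx": 0,"ty": 0.0096,"tz": -0.0026,"ax": 2,"ay": 0,"az": 0},{"tx": 0,"ty": 0.0096,"tz": -0.0026,"ax": 2,"ay": 0,"az": 0},{"tx": 0,"ty": 0.0096,"tz": -0.0026,"ax": 2,"ay": 0,"az": 0},{"tx": 0,"ty": 0.0096,"tz": -0.0026,"ax": 2,"ay": 0,"az": 0},{"tx": 0,"ty": 0.0096,"tz": -0.0026,"ax": 2,"ay": 0,"az": 0},{"tx": 0,"ty": 0.0096,"tz": -0.0026,"ax": 2,"ay": 0,"az": 0},{"tx": 0,"ty": 0,"tz": 0,"ax": 0,"ay": 0,"az": 0},{"tx": 0,"ty": 0,"tz": 0,"ax": 0,"ay": 0,"az": 0}]}}

```text
time: 22.65
position: [0.6034, -0.2688, 0.4247]
ee_rot: [-139.0, 0.0, 5.4]
wrist_force: [0.1, 0.4, -1.2]
width: 0.233
```

```bash
python3 pour.py 41 .014 .23; python3 - <<'E'
from meas import *
b=get_image("side");B=np.ascontiguousarray(b["image"]);g=cv2.cvtColor(B,cv2.COLOR_RGB2GRAY)
sv=cv2.cvtColor(B,cv2.COLOR_RGB2HSV)
print("grey/sat grid");
for v in range(112,150,3):print(v,' '.join(f"{g[v,u]:3d}{'w' if sv[v,u,1]<70 else '.'}" for u in range(262,312,3)))
E
```

```text
lip [ 0.5921 -0.1489  0.1668] fwd of axis -0.014 side -0.0002
t 22.65 pos [ 0.6034 -0.2688  0.4247] [-1.3898e+02  2.0000e-02  5.3900e+00] F [ 0.1  0.4 -1.2] w 21.9 j [-37.  19.  83.  30. 106.  48.]
tool shift [ 0.0002 -0.0416 -0.0476] turn [-0.02  0.01 -0.02]
grey/sat grid
112 164. 156. 136.  46.  15.  15.  37.  38.  27.  52.  76.  52.  36.  36.  20.  16w  37.
115 160. 138.  88.  57.  32.  32.  37.  39.  18.  81.  85.  82.  86.  85.  80.  36.  22.
118 161.  98.  93. 137w 139w 138w 129w 112w  56.  95.  86.  81.  81.  83.  88.  87.  16.
121 165. 157. 153. 138w 138w 136w 136w 136w 137w 119w 143w 125w  85.  90.  89.  85.  16.
124 156. 159. 143. 133w 132w 133w 134w 135w 136w  90w  64w 154w  92.  89.  86.  76.  15.
127 159. 161. 137.  58w 101w 131w 132w 134w 132w  49w  58w  51w  89.  85.  35.  13.  11.
130 159. 165. 172. 138.  40w  41w  41w  46w  56w  47w  50w  54w 158. 150.  23.   8w   8w
133 167. 172. 174. 173.  94w  40w  41w  41w  41w  43w  48w  52w 142. 156.  32.   5.  21.
136 172. 176. 171. 170.  92w  83.  40w  40w  40w  39w  42w  48w  69.  95.  58.  62.  56.
139 175. 172. 172. 167.  80.  97.  38.  40.  44.  44.  41.  42.  39.  62.  60.  66.  59.
142 172. 169. 166. 165.  64w  40.  58.  45.  43.  43.  43.  44.  58.  48.  58.  62.  57.
145 168. 168. 165. 116.  63.  39.  43.  46.  48.  47.  46.  42.  38.  34.  43.  45.  42.
148 168. 167. 116. 117.  66.  39.  42.  45.  45.  44.  41.  39.  37.  31.  30.  31.  30.
```

Call:
{"name": "drive_tool", "arguments": {"increments": [{"tx": 0,"ty": -0.0066,"tz": -0.0075,"ax": 0,"ay": 0,"az": 0},{"tx": 0,"ty": -0.0066,"tz": -0.0075,"ax": 0,"ay": 0,"az": 0},{"tx": 0,"ty": -0.0189,"tz": 0.0061,"ax": -4,"ay": 0,"az": 0},{"tx": 0,"ty": -0.0189,"tz": 0.0061,"ax": -4,"ay": 0,"az": 0},{"tx": 0,"ty": -0.0189,"tz": 0.0061,"ax": -4,"ay": 0,"az": 0},{"tx": 0,"ty": -0.0189,"tz": 0.0061,"ax": -4,"ay": 0,"az": 0},{"tx": 0,"ty": -0.0189,"tz": 0.0061,"ax": -4,"ay": 0,"az": 0},{"tx": 0,"ty": -0.0189,"tz": 0.0061,"ax": -4,"ay": 0,"az": 0},{"tx": 0,"ty": -0.0189,"tz": 0.0061,"ax": -4,"ay": 0,"az": 0},{"tx": 0,"ty": -0.0189,"tz": 0.0061,"ax": -4,"ay": 0,"az": 0}]}}

```text
time: 23.7
position: [0.5886, -0.1131, 0.4719]
ee_rot: [-171.2, -0.2, 5.4]
wrist_force: [-0.7, -0.2, -1.8]
width: 0.231
```

Call:
{"name": "drive_tool", "arguments": {"increments": [{"tx": 0,"ty": -0.0189,"tz": 0.0061,"ax": -4,"ay": 0,"az": 0},{"tx": 0,"ty": -0.0189,"tz": 0.0061,"ax": -4,"ay": 0,"az": 0},{"tx": 0,"ty": -0.0047,"tz": 0.001,"ax": -1,"ay": 0,"az": 0},{"tx": 0,"ty": 0,"tz": -0.02,"ax": 0,"ay": 0,"az": 0},{"tx": 0,"ty": 0,"tz": -0.02,"ax": 0,"ay": 0,"az": 0},{"tx": 0,"ty": -0.02,"tz": 0,"ax": 0,"ay": 0,"az": 0},{"tx": 0,"ty": -0.03,"tz": 0,"ax": 0,"ay": 0,"az": 0},{"tx": 0,"ty": -0.03,"tz": 0,"ax": 0,"ay": 0,"az": 0},{"tx": 0,"ty": -0.02,"tz": 0,"ax": 0,"ay": 0,"az": 0},{"tx": 0,"ty": 0,"tz": 0,"ax": 0,"ay": 0,"az": 0}]}}

```text
time: 24.7
position: [0.575, 0.0304, 0.5026]
ee_rot: [-179.9, -0.1, 5.5]
wrist_force: [-0.1, 0.1, -1.4]
width: 0.233
```

```bash
python3 pour.py 0 .11 .22; python3 - <<'E'
from meas import *
a=get_image("top");b=get_image("side")
I=np.array(b["image"])
def cr(c,x0,y0,x1,y1,w,h):return cv2.resize(np.ascontiguousarray(c["image"])[y0:y1,x0:x1],(w,h),interpolation=cv2.INTER_CUBIC)
top=np.hstack([cr(a,110,170,340,260,798,300)])
bot=np.hstack([cr(b,180,80,320,180,420,298),cr(b,180,240,300,370,300,298)])
bot=cv2.copyMakeBorder(bot,0,0,0,798-720,0)
cv2.imwrite("pics/m9.png",np.vstack([top,bot])[:,:,::-1])
E
```

```text
lip [ 0.5829 -0.0474  0.2289] fwd of axis -0.1159 side 0.0002
t 24.7 pos [0.575  0.0304 0.5026] [-1.7993e+02 -6.0000e-02  5.5500e+00] F [-0.1  0.1 -1.4] w 21.9 j [-8.  0. 94.  0. 86. 76.]
tool shift [0.0003 0.0056 0.009 ] turn [-0.07 -0.06  0.15]
```

View pics/m9.png

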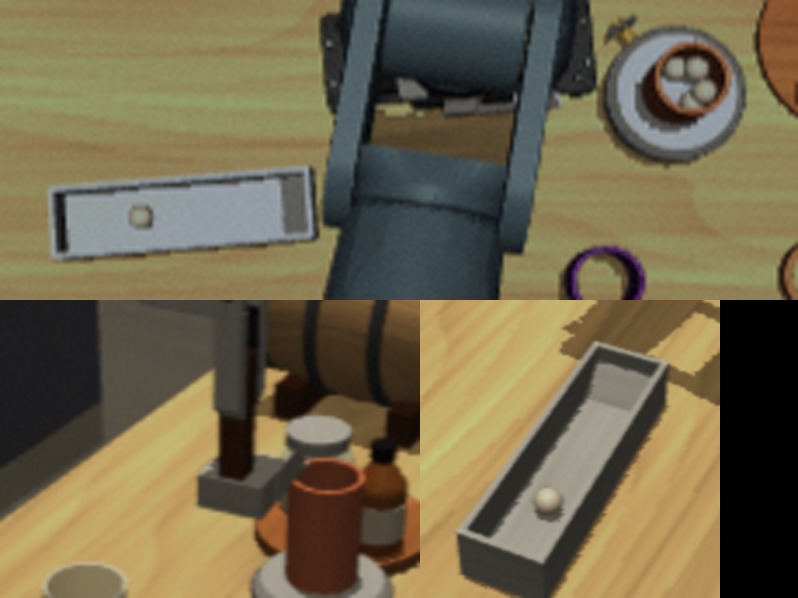

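Four balls are in the tube, by view (690,80) and by count. One ball is left in the trough (140,216), nothing is spilled, and the tube is still flush. I'll set the scoop on the free table spot where the tube used to stand.

Call:
{"name": "drive_tool", "arguments": {"increments": [{"tx": -0.026,"ty": -0.0125,"tz": 0,"ax": 0,"ay": 0,"az": 0},{"tx": -0.026,"ty": -0.0125,"tz": 0,"ax": 0,"ay": 0,"az": 0},{"tx": -0.026,"ty": -0.0125,"tz": 0,"ax": 0,"ay": 0,"az": 0},{"tx": -0.026,"ty": -0.0125,"tz": 0,"ax": 0,"ay": 0,"az": 0},{"tx": -0.026,"ty": -0.0125,"tz": 0,"ax": 0,"ay": 0,"az": 0},{"tx": 0,"ty": 0,"tz": 0.03,"ax": 0,"ay": 0,"az": 0},{"tx": 0,"ty": 0,"tz": 0.04,"ax": 0,"ay": 0,"az": 0},{"tx": 0,"ty": 0,"tz": 0.04,"ax": 0,"ay": 0,"az": 0},{"tx": 0,"ty": 0,"tz": 0.04,"ax": 0,"ay": 0,"az": 0},{"tx": 0,"ty": 0,"tz": 0,"ax": 0,"ay": 0,"az": 0}]}}

```text
time: 25.8
position: [0.4382, 0.078, 0.3464]
ee_rot: [-179.9, 0.7, 5.3]
wrist_force: [0.1, -0.1, -1.4]
width: 0.23
```

```bash
python3 go.py 0.44 0.08 0.2736 180 0 5.4
```

```text
t 25.8 pos [0.4382 0.078  0.3464] [-179.88    0.65    5.3 ] F [ 0.1 -0.1 -1.4] w 21.6 j [ -5. -11. 121.   0.  70.  80.]
tool shift [ 0.0028 -0.0017  0.0727] turn [-0.12  0.65 -0.1 ]
```

Call:
{"name": "drive_tool", "arguments": {"increments": [{"tx": 0,"ty": 0,"tz": 0.03,"ax": 0,"ay": 0,"az": 0},{"tx": 0,"ty": 0,"tz": 0.02,"ax": 0,"ay": 0,"az": 0},{"tx": 0,"ty": 0,"tz": 0.01,"ax": 0,"ay": 0,"az": 0},{"tx": 0,"ty": 0,"tz": 0,"ax": 0,"ay": 0,"az": 0},{"tx": 0,"ty": 0,"tz": 0,"ax": 0,"ay": 0,"az": 0}]}}

```text
time: 26.3
position: [0.4409, 0.0785, 0.2932]
ee_rot: [180.0, -0.2, 5.4]
wrist_force: [0.8, 0.0, -1.6]
width: 0.233
```

Call:
{"name": "drive_tool", "arguments": {"increments": [{"tx": 0,"ty": 0,"tz": 0.006,"ax": 0,"ay": 0,"az": 0},{"tx": 0,"ty": 0,"tz": 0.006,"ax": 0,"ay": 0,"az": 0},{"tx": 0,"ty": 0,"tz": 0.004,"ax": 0,"ay": 0,"az": 0},{"tx": 0,"ty": 0,"tz": 0.002,"ax": 0,"ay": 0,"az": 0},{"tx": 0,"ty": 0,"tz": 0.0015,"ax": 0,"ay": 0,"az": 0},{"tx": 0,"ty": 0,"tz": 0,"ax": 0,"ay": 0,"az": 0}]}}

```text
time: 26.9
position: [0.4404, 0.079, 0.2737]
ee_rot: [-180.0, 0.1, 5.4]
wrist_force: [-7.4, 0.6, 14.7]
width: 0.234
```

Contact with the table. Release and rise.

Call:
{"name": "drive_tool", "arguments": {"increments": [{"tx": 0,"ty": 0,"tz": 0,"ax": 0,"ay": 0,"az": 0},{"tx": 0,"ty": 0,"tz": 0,"ax": 0,"ay": 0,"az": 0},{"tx": 0,"ty": 0,"tz": 0,"ax": 0,"ay": 0,"az": 0},{"tx": 0,"ty": 0,"tz": 0,"ax": 0,"ay": 0,"az": 0},{"tx": 0,"ty": 0,"tz": 0,"ax": 0,"ay": 0,"az": 0}], "grip": 0.06}}

```text
time: 27.4
position: [0.4399, 0.0788, 0.2718]
ee_rot: [-180.0, 0.0, 5.4]
wrist_force: [-0.5, -0.3, -0.6]
width: 0.618
```

Call:
{"name": "drive_tool", "arguments": {"increments": [{"tx": 0,"ty": 0,"tz": -0.02,"ax": 0,"ay": 0,"az": 0},{"tx": 0,"ty": 0,"tz": -0.03,"ax": 0,"ay": 0,"az": 0},{"tx": 0,"ty": 0,"tz": -0.03,"ax": 0,"ay": 0,"az": 0},{"tx": 0,"ty": 0,"tz": -0.03,"ax": 0,"ay": 0,"az": 0},{"tx": 0,"ty": 0,"tz": -0.02,"ax": 0,"ay": 0,"az": 0},{"tx": 0,"ty": 0,"tz": 0,"ax": 0,"ay": 0,"az": 0},{"tx": 0,"ty": 0,"tz": 0,"ax": 0,"ay": 0,"az": 0},{"tx": 0,"ty": 0,"tz": 0,"ax": 0,"ay": 0,"az": 0}]}}

```text
time: 28.2
position: [0.4396, 0.0788, 0.4001]
ee_rot: [-180.0, 0.2, 5.4]
wrist_force: [0.9, -0.1, -0.2]
width: 0.637
```

```bash
python3 go.py 0.44 0.08 0.4 180 0 5.4; python3 - <<'E'
from meas import *
import pickle
a0,b0=pickle.load(open("i0.pkl","rb"))
a=get_image("top");b=get_image("side")
A=np.ascontiguousarray(a["image"]);H=cv2.cvtColor(A,cv2.COLOR_RGB2HSV).astype(int)
m=(H[...,0]<17)&(H[...,1]>110)&(H[...,2]>80)&box(A,297,178,324,212)
P,_,_=ringcircle(a,m,.16);print("rim",lsq(P))
w=(H[...,1]<90)&(H[...,2]>125)&(H[...,0]<45)&(H[...,1]>22)
for nm,bx in(("tube",(298,180,322,208)),("trough",(120,215,206,250))):
    print(nm,[(c.round(0).tolist(),s[4]) for i,c,s in cents(w&box(A,*bx),8,400)[0]])
B=np.ascontiguousarray(b["image"]);HB=cv2.cvtColor(B,cv2.COLOR_RGB2HSV).astype(int)
m=(HB[...,2]<85)&(HB[...,1]>90)&box(B,275,190,330,262)
for z in(.026,.116):print("handle predicted side",np.round(proj(b,(.4405,.079,z)),1))
for i,c,s in cents(m,40,2000)[0]:
    ys,xs=np.where(_:=(cents(m,40,2000)[1]==i));print("dark",s,[(int(v),float(xs[ys==v].mean().round(1))) for v in range(ys.min()+4,ys.max()-3,8)])
# changed regions in side image
d=cv2.absdiff(B,np.ascontiguousarray(b0["image"])).max(2)>40
print("changed",[(s[:4].tolist(),int(s[4])) for i,c,s in cents(cv2.morphologyEx(d.astype(np.uint8),cv2.MORPH_OPEN,np.ones((3,3))),40,200000)[0]])
E
```

```text
t 28.2 pos [0.4396 0.0788 0.4001] [-1.7997e+02  1.7000e-01  5.4000e+00] F [ 0.9 -0.1 -0.2] w 59.9 j [ -4. -14. 118.   0.  76.  80.]
tool shift [ 0.0005 -0.0011  0.0001] turn [-0.03  0.17 -0.  ]
rim (array([ 0.59325085, -0.16236213]), np.float64(0.02945589076188272))
tube [([304.0, 190.0], np.int32(13)), ([311.0, 190.0], np.int32(15)), ([313.0, 197.0], np.int32(15)), ([309.0, 201.0], np.int32(9))]
trough [([157.0, 223.0], np.int32(86)), ([150.0, 234.0], np.int32(14)), ([124.0, 242.0], np.int32(11))]
handle predicted side [301.7 255.5]
handle predicted side [304.6 222.6]
dark [327 200   3  29  55] [(204, 329.0), (212, 328.5), (220, 328.0)]
dark [297 221  13  39 371] [(225, 303.5), (233, 303.0), (241, 302.5), (249, 301.5)]
changed [([280, 0, 155, 94], 7945), ([423, 0, 32, 19], 313), ([494, 49, 16, 7], 82), ([380, 58, 132, 279], 18880), ([291, 92, 18, 23], 150), ([330, 96, 7, 9], 50), ([307, 100, 17, 7], 116), ([277, 107, 67, 59], 1648), ([275, 153, 45, 33], 751), ([298, 212, 36, 52], 1030), ([300, 235, 7, 23], 117), ([280, 257, 232, 127], 7069), ([240, 296, 10, 7], 50), ([208, 302, 13, 20], 152), ([234, 306, 10, 7], 56), ([204, 320, 22, 29], 351), ([226, 329, 11, 8], 73), ([501, 342, 11, 8], 58)]
```

```bash
python3 -c "
from rig import *
print(job_done())"
```

```text
the job is handed in; nothing more can be done
None
```

I finished the job and handed it in at about 28 s of the 72 s allowed; no verdict was reported.

- **Tube:** I pushed the copper tube onto the spigot until it bottomed out at the expected height. The last check put its rim within about 1 mm of where I released it on the spigot, and it stood flush in the pictures.
- **Balls:** I scooped all five from the trough against the ramp. Four were poured into the tube; in the last picture three were clearly visible and one partly hidden, and the final colour mask also gave four blobs. The fifth ball was still in the trough when I lifted the scoop, in the same place in both later checks. I saw no ball on the table, though I ran no dedicated search for one.
- **Scoop:** I set it on the free table spot where the tube had stood. Its handle was seen upright within about a pixel of where I expected it. The gripper is clear above it.
- **Bystanders:** A before-and-after comparison of the side picture showed changes only where the arm, its shadow, the tube, the scoop and the balls had been. The bystanders were not measured one by one.

No check failed or disagreed. The only slip was stopping about 30 mm short of the tube before the pour, because I left out a move row. I corrected that before tipping.

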